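# Stopper two flasks and hold a seat probe on one

### The job

Put the yellow stopper fully home in the neck of the yellow-banded flask and the white stopper fully home in the white-banded flask, and let go of both. Then take the blue spring probe out of its stand by its handle, hold it upright with its red tip on the black dot of the seated yellow stopper, and press down gently until the spring plunger is about half way in, never driving it to its stop. Finish while still holding the probe pressed there; leave the bottle, the jar and the tape roll alone.

Things in the scene. Friction and masses are not known exactly. Their poses are not given: they have to be found in the camera images.
- flask_yellow_mouth (a point): centre of the mouth (rim plane) of the yellow-banded flask: squat dark round flask, body 84 mm in diameter, 130 mm tall, fixed in a low steel tray (105 x 205 x 30 mm), its rim 134 mm above the table. Its neck is the top 38 mm, 30 mm outer diameter, bore 24 mm and 38 mm deep. A yellow collar, 48 mm in diameter, lies at the foot of the neck and a yellow band round the body. The two flasks stand 100 mm apart, which is where varies. z is up, along the neck
- flask_white_mouth (a point): centre of the mouth (rim plane) of the white-banded flask: squat dark round flask, body 84 mm in diameter, 130 mm tall, fixed in a low steel tray (105 x 205 x 30 mm), its rim 134 mm above the table. Its neck is the top 38 mm, 30 mm outer diameter, bore 24 mm and 38 mm deep. A white collar, 48 mm in diameter, lies at the foot of the neck and a white band round the body. The two flasks stand 100 mm apart, which is where varies. z is up, along the neck
- stopper_yellow_head (a point): centre of the yellow head of the yellow stopper, which is the part to grasp: head 32 mm in diameter and 14 mm tall, on a cork shank 20 mm in diameter and 22 mm long with a chamfered foot; total height 36 mm, about 30 g, loose. It stands upright on its shank on the table, head up, so this point starts 29 mm above the table. Seated fully home, the head rests on the flask's rim and this point lies 7 mm above the mouth. z is up along the shank's axis
- stopper_white_head (a point): centre of the white head of the white stopper, which is the part to grasp: head 32 mm in diameter and 14 mm tall, on a cork shank 20 mm in diameter and 22 mm long with a chamfered foot; total height 36 mm, about 30 g, loose. It stands upright on its shank on the table, head up, so this point starts 29 mm above the table. Seated fully home, the head rests on the flask's rim and this point lies 7 mm above the mouth. z is up along the shank's axis
- stopper_yellow_dot (a point): centre of the top face of the yellow stopper, marked with a black dot 12 mm in diameter; 7 mm above the head's centre (the white stopper has such a dot too, which is not used)
- probe_grip (a point): centre of the blue handle of the spring probe: square handle 24 x 24 mm, 60 mm tall, its flat sides facing this point's x and y axes; z runs up the handle, away from the tip. The handle stands on a round steel collar 36 mm in diameter and 6 mm thick (30 to 36 mm below this point); below the collar a nose 18 mm in diameter and 15 mm long, then the plunger. About 170 g in all, loose. It starts upright in its stand
- probe_tip (a point): underside of the probe's red tip, a flat disc 10 mm in diameter on the end of the spring plunger; 78 mm below the handle's centre, on the handle's axis, when the plunger is out
- plunger (a joint): how far the spring plunger is pushed into the probe, in m: 0 fully out, 0.016 at its stop; the spring pushes back with about 1.4 N at first touch and 0.45 N more per mm
- stand: aluminium block 75 x 75 mm, 60 mm tall, fixed to the table, with an upright through hole of 22 mm in its centre, in which the probe hangs with its collar resting on the top; origin under its centre; lift the probe more than 45 mm to clear it
- tape: orange tape roll lying flat, 84 mm in diameter, 35 mm tall, a bystander; origin at the centre of its underside
- bottle_mid (a point): mid-height of a loose green glass bottle with a yellow label, 66 mm in diameter and 220 mm tall, a bystander
- jar_mid (a point): mid-height of a loose amber jar with a white lid, 76 mm in diameter and 90 mm tall, a bystander
There are look-alikes about, which are no part of the job. What is shaped like the part that bears probe_grip but brown or turquoise is not meant. Of the things that look like the part that bears stopper_yellow_head, the smallest one is meant.

How it is judged:
By the outcome, as a careful person would: the job done as asked, in the order asked, and still so for the second after the job is handed in, while the arm keeps its last pose, push and grip.
It also fails if it takes over 72 s, if anything falls off the work surface, if the arm or the gripper's body presses on something with over 40 N, if the wrist force passes 120 N, or if a joint passes its speed limit or range.

### The arm

A 7-joint arm with a two-finger parallel gripper is mounted at the origin on the work surface. World frame = base frame: x ahead of the robot, y to its left, z up, the work surface at z = 0. Lengths are in m, angles in rad, forces in N, time in s.
With the tool pointing down it reaches from about 0.425 to 0.925 m from the base axis. Payload 6.8 kg.
Tool frame: the origin (TCP) lies on the centre line of the jaws, within the pads' length; the fingertips stand 14 mm ahead of it and the grasp point (between the pads) lies 5 mm behind it; y points along the fingers, x is the direction in which the jaws open and shut, and the axes are right-handed (so a half turn about y gives the same grasp; the last joint's range is limited). The gripper opens to 85 mm and grips with 20 to 120 N. Pads are 22 mm wide; open, the fingers measure 114 mm over their backs; the gripper's body (76 mm by 85 mm) begins 54 mm behind the grasp point. The pads swing forward as they close: fully open they stand 13 mm farther back than shut.
Start: joints at [-1.244, 0.477, 0.022, 1.555, -0.011, 1.109, -0.083], TCP at [0.284, 0.612, 0.223] pointing down, gripper open.
Joint ranges: [-2.96, 2.96], [-0.34, 2.1], [-1.41, 1.46], [0.24, 2.44], [-1.37, 4.51], [0.17, 1.92], [-2.96, 2.96]. Speed limits (rad/s): [2.39, 2.39, 3.14, 3.14, 3.14, 3.14, 3.14].

### API

Orientations are given as a rotation vector (axis times angle).
In Python, from bench import get_obs, vision, ticket gives the robot as it stands. The module is installed in compiled form; this text tells all that it offers.
- The arm moves only by the tool jog_arm, never from a script. Its argument "motion" is a list of rows, each an object of numbers: "gripper": the finger opening in mm, from 0 to 85.4; "tx", "ty", "tz": the shift along the tool's x, y, z in mm; "ax", "ay", "az": the turn, a rotation vector about the tool's x, y, z in rad. In form: [{"gripper": .., "tx": .., "ty": .., "tz": .., "ax": .., "ay": .., "az": ..}, ...]. A call has 1 to 12 rows; each row shifts and turns the commanded pose from where the row before left it, along the tool's axes as they then stand; what a row does not reach is not made up. A row lasts 1/10 s, in which the tool goes at most 50 mm and 8.59 degrees, less where a joint would pass 70% of its speed; a pose out of reach is approached as far as the arm can. A call is refused whole if a number of a shift passes 50 or a number of a turn 0.15, either way. A call with a gripper value outside its range is refused whole. The fingers move at their own pace and stop on an object; "newtons" is the grip in N (left out, the last holds). Time passes only in rows, so rows that do not move let the fingers close. It gives the time, the measured TCP pose, the force and the opening at its end, in the units of the state.
- get_obs(): the state, without advancing time (a new reading comes with each control period).
- vision.grab_frame(name): name is "scene" or "top"; returns the picture (480x640x3 uint8, red, green, blue); there is no depth.
- vision.get_calibration(name): a dict with "camera_matrix" (3x3 intrinsics, pixels), "world_from_camera" (4x4, takes a point from camera to world coordinates). Camera axes: x right, y down, z forward; pixel columns grow to the right and rows downward; lengths in m; the calibration is good to about 2 mm. A picture is of the moment at which its call begins. get_calibration takes no time and is no camera call.
- ticket.hand_in(): hands the job in, once; it reports no verdict.
The state is a dict: "clock": time; "joints": joint angles; "qvel": joint speeds; "tau": joint torques, N m; "tcp_pos": TCP position; "orientation": TCP orientation; "contact_force": force on the tool from outside, world axes, zero at the start; "moment": the same for the moment, N m; "grip_width": finger opening in m.
Only numpy, scipy, OpenCV 4.12 (cv2) and the standard library are available. Lean on these libraries where they do the work, as an engineer would, in place of code of your own. Each camera call takes 0.05 s, during which the arm holds its last target.

## Working session

There is one attempt and no reset: what is moved stays moved. The work goes in short steps, Python scripts to look and compute and a tool call to move; the robot and the scene stay as the last step left them, time stands still between calls to the robot, and variables do not carry over. Pictures are saved under pics/ and viewed, and the job is handed in when it is done.

Besides the shell and the picture viewer there is one more tool, called after ">>>" as a command line: name --argument value ..., lists and objects as JSON in quotes. jog_arm: Moves the arm, as the interface text tells. Its arguments: {"type":"object","properties":{"motion":{"type":"array"},"newtons":{"type":"number"}},"required":["motion"]}

```bash
mkdir -p pics; ls; python3 - <<'E'
from bench import get_obs, vision
import cv2,numpy as np
np.set_printoptions(precision=4,suppress=True)
for n in ("scene","top"):
    f=vision.grab_frame(n); cv2.imwrite(f"pics/{n}0.png",f[:,:,::-1]); c=vision.get_calibration(n); print(n,c)
print(get_obs())
E
```

```text
pics
scene {'camera_matrix': array([[497.697 ,   0.    , 313.9226],
       [  0.    , 497.697 , 248.6227],
       [  0.    ,   0.    ,   1.    ]]), 'world_from_camera': array([[-0.8323,  0.4581, -0.3121,  0.8663],
       [ 0.5541,  0.6731, -0.4898,  0.5835],
       [-0.0143, -0.5806, -0.814 ,  0.9406],
       [ 0.    ,  0.    ,  0.    ,  1.    ]])}
top {'camera_matrix': array([[562.58  ,   0.    , 321.6003],
       [  0.    , 562.58  , 224.5189],
       [  0.    ,   0.    ,   1.    ]]), 'world_from_camera': array([[ 0.1493, -0.9685,  0.1991,  0.3263],
       [-0.9888, -0.1469,  0.0268,  0.0785],
       [ 0.0033, -0.2009, -0.9796,  1.3323],
       [ 0.    ,  0.    ,  0.    ,  1.    ]])}
{'clock': 0.1, 'joints': array([-1.2441,  0.4777,  0.0224,  1.5563, -0.0115,  1.1093, -0.0831]), 'qvel': array([-0.0005, -0.0022, -0.0003, -0.0027,  0.0003, -0.0006,  0.0007]), 'tau': array([  0.0049, -59.7756,   1.6141, -28.1952,   0.0129,   0.0051,
         0.    ]), 'tcp_pos': array([0.2841, 0.6117, 0.2219]), 'orientation': array([-1.3851, -0.8823,  0.8844]), 'contact_force': array([-0.1133,  0.6344, -0.0381]), 'moment': array([ 0.014 , -0.0488, -0.0451]), 'grip_width': 0.08527106065236295}
```

View pics/scene0.png

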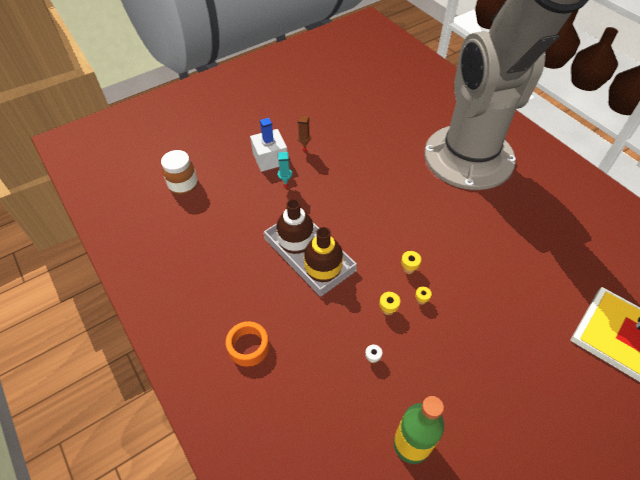

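View pics/top0.png

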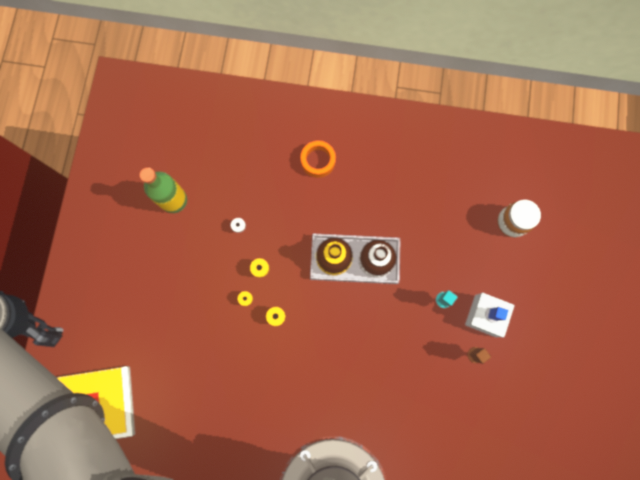

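Yellow stoppers: top image (259,268), (245,299) and (275,316); in the scene image these are (390,302), (423,295) and (411,261). The one at top (245,299) / scene (423,295) looks smallest. The blue probe is at scene (267,130) in the stand, and the turquoise and brown look-alikes stand beside it. Next I'll take enlarged crops.

```bash
python3 - <<'E'
import cv2,numpy as np
s=cv2.imread("pics/scene0.png");t=cv2.imread("pics/top0.png")
a=cv2.resize(s[235:375,350:450],None,fx=4,fy=4,interpolation=3)
b=cv2.resize(t[205:345,215:315],None,fx=4,fy=4,interpolation=3)
cv2.imwrite("pics/c1.png",np.hstack([a,b]))
a=cv2.resize(s[100:300,235:365],None,fx=3,fy=3,interpolation=3)
b=cv2.resize(t[225:345,300:430],None,fx=3,fy=3,interpolation=3)
c=cv2.resize(t[270:350,420:520],None,fx=3,fy=3,interpolation=3)
o=np.zeros((600,790,3),np.uint8);o[:,:390]=a;o[:360,390:780]=b;o[360:600,390:690]=c
cv2.imwrite("pics/c2.png",o)
E
```

```text
(no output)
```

View pics/c1.png

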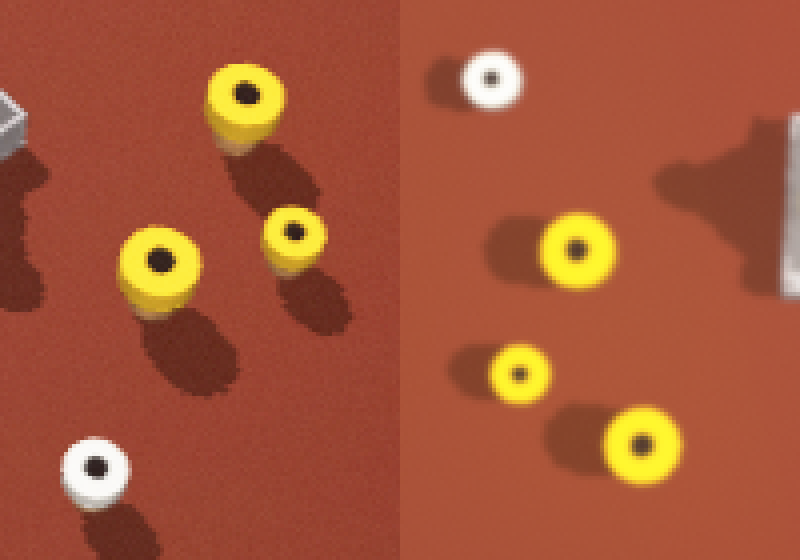

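View pics/c2.png

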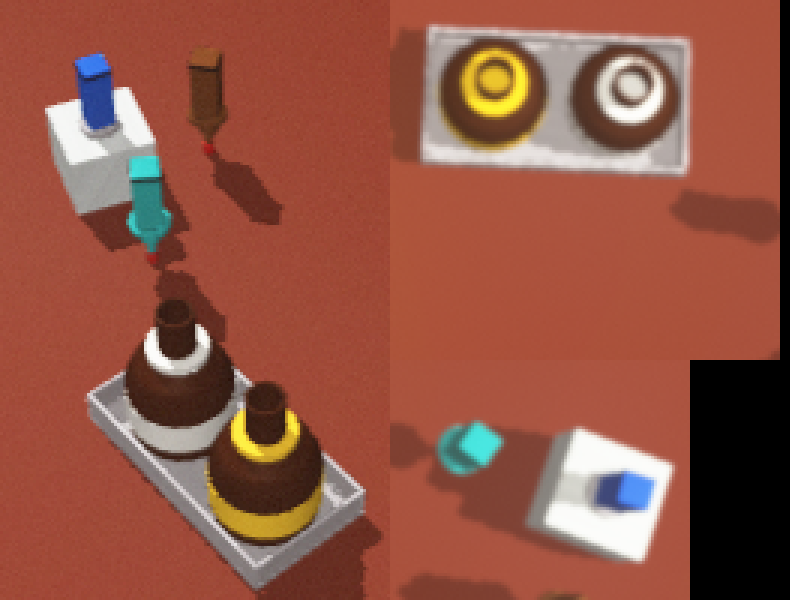

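Confirmed: the small yellow stopper (top (245,299)) has a head the same size as the white one, and its two neighbours are larger. The blue handle is the one in the white-grey block. Next come the measurements.

```bash
cat > h.py <<'E'
import cv2,numpy as np
from scipy.optimize import minimize,least_squares
from scipy.spatial.transform import Rotation as R
from bench import get_obs,vision
np.set_printoptions(precision=4,suppress=True)
C={n:vision.get_calibration(n) for n in("scene","top")}
def proj(n,P):
    K=C[n]["camera_matrix"];T=np.linalg.inv(C[n]["world_from_camera"])
    r,_=cv2.Rodrigues(T[:3,:3]);return cv2.projectPoints(np.atleast_2d(P).astype(float),r,T[:3,3],K,None)[0][:,0]
def ray(n,uv,z):
    K=C[n]["camera_matrix"];T=C[n]["world_from_camera"]
    d=T[:3,:3]@np.linalg.solve(K,[uv[0],uv[1],1.]);o=T[:3,3]
    return o+d*(z-o[2])/d[2]
def sil(n,parts,scale=8):
    # silhouette mask of union of convex parts (list of point arrays)
    m=np.zeros((480,640),np.uint8)
    for P in parts:
        h=cv2.convexHull(np.round(proj(n,P)*16).astype(np.int32))
        cv2.fillConvexPoly(m,h,255,cv2.LINE_AA,4)
    return m/255.
def cyl(c,r,z0,z1):
    a=np.linspace(0,2*np.pi,40)[:-1]
    return np.array([[c[0]+r*np.cos(t),c[1]+r*np.sin(t),z] for t in a for z in(z0,z1)])
def box(c,w,yaw,z0,z1):
    cs,sn=np.cos(yaw),np.sin(yaw)
    return np.array([[c[0]+cs*x-sn*y,c[1]+sn*x+cs*y,z] for x in(-w/2,w/2) for y in(-w/2,w/2) for z in(z0,z1)])
E
cat > m.py <<'E'
from h import *
I={n:cv2.cvtColor(cv2.imread(f"pics/{n}0.png"),cv2.COLOR_BGR2HSV) for n in("scene","top")}
def comp(n,m,near):
    k,l,st,ce=cv2.connectedComponentsWithStats(m.astype(np.uint8))
    i=min(range(1,k),key=lambda i:np.hypot(*(ce[i]-near))-(0 if st[i,4]>8 else -99))
    return l==i
def fill(m):
    cs,_=cv2.findContours(m.astype(np.uint8),cv2.RETR_EXTERNAL,cv2.CHAIN_APPROX_NONE)
    o=np.zeros(m.shape,np.uint8);cv2.drawContours(o,cs,-1,1,-1);return o>0
def fit(name,masks,build,x0):
    for ns in(["scene"],["top"],["scene","top"]):
        f=lambda x:sum(np.sum((sil(n,build(x))-masks[n])**2) for n in ns)
        b=None
        for k in range(3):
            r=minimize(f,x0 if b is None else b.x,method="Nelder-Mead",options=dict(initial_simplex=np.array([x0 if b is None else b.x]+[(np.array(x0 if b is None else b.x)+e) for e in np.diag([.006,.006,.3][:len(x0)])]),xatol=1e-5))
            b=r
        print(name,ns,b.x,round(b.fun,1),[m.sum() for m in masks.values()])
    return b.x
Y=lambda h:(abs(h[...,0].astype(int)-27)<8)&(h[...,1]>150)&(h[...,2]>110)
W=lambda h:(h[...,1]<90)&(h[...,2]>100)
B=lambda h:(abs(h[...,0].astype(int)-112)<12)&(h[...,1]>130)
head=lambda x:[cyl(x,.016,.022,.036)]
for nm,F,ps,pt in(("yel",Y,(423,294),(245,299)),("wht",W,(373,352),(238,225))):
    ms={"scene":fill(comp("scene",F(I["scene"]),ps)),"top":fill(comp("top",F(I["top"]),pt))}
    fit(nm,ms,head,ray("top",pt,.036)[:2])
ms={"scene":comp("scene",B(I["scene"]),(267,130)),"top":comp("top",B(I["top"]),(498,313))}
fit("probe",ms,lambda x:[box(x,.024,x[2],.066,.126)],list(ray("top",(499,313),.126)[:2])+[.3])
for nm,s,t in(("fy",(323.3,231.3),(334.7,250.7)),("fw",(293.7,204.3),(380.3,253))):
    print(nm,ray("scene",s,.134),ray("top",t,.134))
E
python3 m.py
```

```text
yel ['scene'] [0.3912 0.2616] 39.8 [np.int64(194), np.int64(170)]
yel ['top'] [0.3931 0.2631] 15.7 [np.int64(194), np.int64(170)]
yel ['scene', 'top'] [0.3938 0.2631] 58.5 [np.int64(194), np.int64(170)]
wht ['scene'] [0.5591 0.3082] 29.4 [np.int64(242), np.int64(185)]
wht ['top'] [0.5609 0.3103] 8.2 [np.int64(242), np.int64(185)]
wht ['scene', 'top'] [0.5605 0.3095] 42.5 [np.int64(242), np.int64(185)]
probe ['scene'] [ 0.4374 -0.2986  1.1136] 46.5 [np.int64(229), np.int64(109)]
probe ['top'] [ 0.4394 -0.2956  0.2827] 140.1 [np.int64(229), np.int64(109)]
probe ['scene', 'top'] [ 0.4395 -0.2959  0.2803] 257.4 [np.int64(229), np.int64(109)]
fy [0.5172 0.0727 0.134 ] [0.5172 0.0748 0.134 ]
fw [ 0.5285 -0.0225  0.134 ] [ 0.5269 -0.023   0.134 ]
```

```bash
cat > m2.py <<'E'
exec(open("m.py").read().split("head=lambda")[0])
def hull(m):
    p=cv2.findNonZero(m.astype(np.uint8));o=np.zeros(m.shape,np.uint8);cv2.fillConvexPoly(o,cv2.convexHull(p),1);return o>0
def rect(c,w,l,yaw,z0,z1):
    cs,sn=np.cos(yaw),np.sin(yaw)
    return np.array([[c[0]+cs*x-sn*y,c[1]+sn*x+cs*y,z] for x in(-w/2,w/2) for y in(-l/2,l/2) for z in(z0,z1)])
W2=lambda h:(h[...,1]<90)&(h[...,2]>60)
ms={n:hull(comp(n,cv2.morphologyEx(W2(I[n]).astype(np.uint8),cv2.MORPH_CLOSE,np.ones((5,5)))>0,p)) for n,p in(("scene",(310,265)),("top",(355,258)))}
x=fit("tray",ms,lambda x:[rect(x,.105,.205,x[2],0,.03)],[.522,.025,.12])
print("ends",[x[:2]+s*.05*np.array([-np.sin(x[2]),np.cos(x[2])]) for s in(1,-1)])
ms={}
for n,p in(("scene",(268,152)),("top",(490,318))):
    m=comp(n,W2(I[n])|B(I[n]),p)
    if n=="scene": m[:134]&=~B(I[n])[:134]
    ms[n]=hull(m)
    if n=="top":tm=m
fit("stand",ms,lambda x:[rect(x,.075,.075,x[2],0,.06)],[.44,-.29,.28])
for n,p in(("scene",(268,128)),("top",(498,313))):
    c=cv2.imread(f"pics/{n}0.png")
    r=c[p[1]-28:p[1]+28,p[0]-28:p[0]+28]
    r=cv2.resize(r,None,fx=7,fy=7,interpolation=0)
    P=proj(n,box([.4395,-.2959],.024,.28,.066,.126));P=(P-np.array(p)+28.5)*7
    for q in P:cv2.circle(r,tuple(int(v) for v in q),3,(0,255,0),-1)
    P=proj(n,rect([.4395,-.2959],.075,.075,.28,0,.06));P=(P-np.array(p)+28.5)*7
    for q in P:cv2.circle(r,tuple(int(v) for v in q),3,(0,255,255),-1)
    cv2.imwrite(f"pics/ov_{n}.png",r)
cv2.imwrite("pics/ov.png",np.hstack([cv2.imread("pics/ov_scene.png"),cv2.imread("pics/ov_top.png")]))
E
python3 m2.py
```

```text
tray ['scene'] [0.5237 0.0242 0.1001] 331.4 [np.int64(3879), np.int64(4255)]
tray ['top'] [0.5254 0.0251 0.0997] 41.2 [np.int64(3879), np.int64(4255)]
tray ['scene', 'top'] [0.5248 0.0248 0.1007] 399.8 [np.int64(3879), np.int64(4255)]
ends [array([0.5198, 0.0745]), array([ 0.5298, -0.025 ])]
stand ['scene'] [ 0.4363 -0.3034  1.3361] 305.6 [np.int64(1456), np.int64(1585)]
stand ['top'] [ 0.44   -0.2964 -0.2292] 31.7 [np.int64(1456), np.int64(1585)]
stand ['scene', 'top'] [ 0.4392 -0.2965 -0.2356] 369.1 [np.int64(1456), np.int64(1585)]
```

View pics/ov.png

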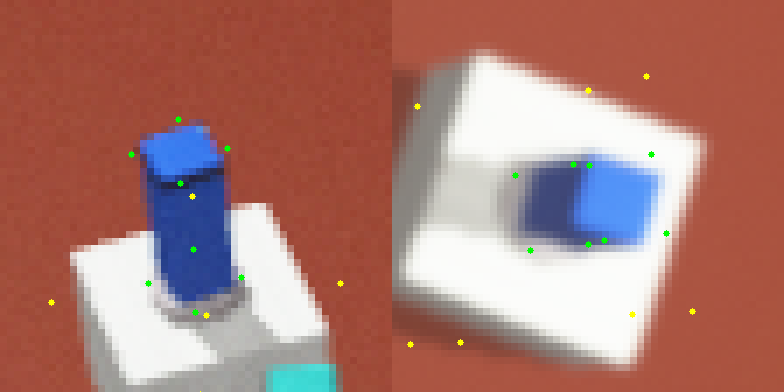

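```bash
cat > m3.py <<'E'
exec(open("m2.py").read().split("W2=lambda")[0])
B=lambda h:(abs(h[...,0].astype(int)-115)<14)&(h[...,1]>75)&(h[...,2]>40)
ms={"scene":hull(comp("scene",B(I["scene"]),(267,130))),"top":hull(comp("top",B(I["top"]),(498,313)))}
for y0 in(-.4,-.1,.2):fit("probe",ms,lambda x:[box(x,.024,x[2],.066,.126)],[.4395,-.296,y0])
def ov(n,p,Ps,h=30,s=13):
    r=cv2.imread(f"pics/{n}0.png")[p[1]-h:p[1]+h,p[0]-h:p[0]+h]
    r=cv2.resize(r,None,fx=s,fy=s,interpolation=2)
    for P,col in Ps:
        for q in (proj(n,P)-np.array(p)+h+.5)*s: cv2.circle(r,tuple(int(v) for v in q),1,col,-1)
    return cv2.resize(r,(390,290*390//390+100))
def ring(c,r,z):return cyl(c,r,z,z)
out=[]
for n,p in(("scene",(308,220)),("top",(357,252))):
    L=[]
    for c,col in(((.5198,.0745),(0,255,0)),((.5298,-.025),(0,255,0)),((.5180,.0739),(255,0,255)),((.5285,-.024),(255,0,255))):
        L+=[(ring(c,.015,.134),col),(ring(c,.012,.134),col)]
    out.append(ov(n,p,L))
cv2.imwrite("pics/ov2.png",np.hstack(out))
E
python3 m3.py
```

```text
probe ['scene'] [ 0.4387 -0.2957 -0.361 ] 25.4 [np.int64(272), np.int64(206)]
probe ['top'] [ 0.4396 -0.296   0.2814] 51.5 [np.int64(272), np.int64(206)]
probe ['scene', 'top'] [ 0.4387 -0.2962 -0.3614] 108.3 [np.int64(272), np.int64(206)]
probe ['scene'] [ 0.4385 -0.2959 -0.3608] 25.6 [np.int64(272), np.int64(206)]
probe ['top'] [ 0.4395 -0.2956  0.2493] 51.3 [np.int64(272), np.int64(206)]
probe ['scene', 'top'] [ 0.4386 -0.2956 -0.3709] 107.8 [np.int64(272), np.int64(206)]
probe ['scene'] [ 0.4387 -0.2952 -0.389 ] 25.6 [np.int64(272), np.int64(206)]
probe ['top'] [ 0.4396 -0.2958  0.2824] 51.3 [np.int64(272), np.int64(206)]
probe ['scene', 'top'] [ 0.438  -0.2966 -0.3217] 107.7 [np.int64(272), np.int64(206)]
```

View pics/ov2.png

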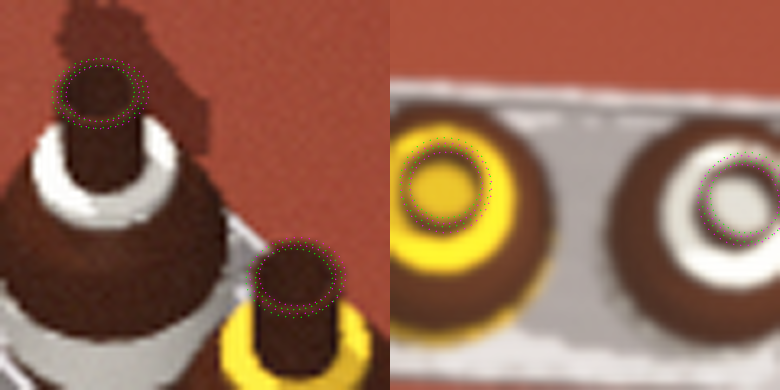

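```bash
cat > m4.py <<'E'
exec(open("m2.py").read().split("W2=lambda")[0])
for n,p in(("scene",(268,118)),("top",(502,313))):
    h=I[n];bm=(abs(h[...,0].astype(int)-112)<14)&(h[...,1]>75)
    print(n,np.sort(h[...,2][comp(n,bm,p)])[::12])
T={n:comp(n,(abs(I[n][...,0].astype(int)-112)<14)&(I[n][...,1]>75)&(I[n][...,2]>170),p) for n,p in(("scene",(268,123)),("top",(502,313)))}
for n in T:
    v=T[n];ys,xs=np.nonzero(v);print(n,v.sum(),xs.min(),xs.max(),ys.min(),ys.max())
    rr=cv2.minAreaRect(cv2.findNonZero(v.astype(np.uint8)));print(rr)
for y0 in(-.4,-.1,.2):fit("face",T,lambda x:[box(x,.024,x[2],.126,.126)],[.4395,-.296,y0])
E
python3 m4.py; python3 -c "
from h import *
s=np.array([(143,150),(204,125),(222,162),(163,182)])/7+np.array([240,100])-.5
t=(np.array([(590,157),(660,175),(643,245),(575,228)])-[392,0])/7+np.array([470,285])-.5
for n,c in(('scene',s),('top',t)):
  P=np.array([ray(n,q,.126)[:2] for q in c]);print(n,P.mean(0));d=np.roll(P,-1,0)-P;print(np.hypot(*d.T),np.arctan2(d[:,1],d[:,0])%(np.pi/2))
"
```

```text
scene [ 64 111 134 140 141 142 143 144 144 145 145 146 147 148 151 160 186 223
 237 239 240]
top [118 120 121 123 127 134 170 210 235 243 246 247 248 248 249 249]
scene 62 260 271 118 125
((265.4000244140625, 121.19999694824219), (6.324554920196533, 10.119288444519043), 71.56504821777344)
top 119 496 507 307 319
((501.2941589355469, 313.32354736328125), (10.914102554321289, 11.156638145446777), 14.03624439239502)
face ['scene'] [ 0.4396 -0.2952  0.0199] 15.8 [np.int64(62), np.int64(119)]
face ['top'] [ 0.4392 -0.2939 -0.211 ] 30.6 [np.int64(62), np.int64(119)]
face ['scene', 'top'] [ 0.4386 -0.2949 -0.0617] 48.3 [np.int64(62), np.int64(119)]
face ['scene'] [ 0.4397 -0.295   0.0203] 15.9 [np.int64(62), np.int64(119)]
face ['top'] [ 0.4388 -0.2945 -0.1697] 30.7 [np.int64(62), np.int64(119)]
face ['scene', 'top'] [ 0.4389 -0.2942 -0.174 ] 48.2 [np.int64(62), np.int64(119)]
face ['scene'] [ 0.4396 -0.2951  0.0236] 15.8 [np.int64(62), np.int64(119)]
face ['top'] [ 0.4385 -0.2946 -0.1438] 30.9 [np.int64(62), np.int64(119)]
face ['scene', 'top'] [ 0.4389 -0.2943 -0.0216] 48.3 [np.int64(62), np.int64(119)]
scene [ 0.4393 -0.2936]
[0.0245 0.0211 0.0225 0.0188] [1.5403 1.3403 1.4499 1.4277]
top [ 0.4387 -0.2951]
[0.0216 0.022  0.0209 0.0221] [1.4677 1.4182 1.4754 1.451 ]
```

```bash
cat >> h.py <<'E'
def rot(yaw): # tool y down, tool x at yaw
    x=np.array([np.cos(yaw),np.sin(yaw),0]);y=np.array([0,0,-1.]);return np.column_stack([x,y,np.cross(x,y)])
def plan(t,yaw=None):
    o=get_obs();Rm=R.from_rotvec(o["orientation"]).as_matrix();p=o["tcp_pos"]
    y0=np.arctan2(Rm[1,0],Rm[0,0]);print("t",o["clock"],"tcp",p,"yaw",y0,"ytool",Rm[:,1],"F",o["contact_force"],"M",o["moment"],"w",o["grip_width"]);print("j",o["joints"])
    if t is None:return
    print("shift in current tool axes mm",Rm.T@(np.array(t)-p)*1e3)
    if yaw is not None:
        yaw=y0+(yaw-y0+np.pi/2)%np.pi-np.pi/2
        print("turn rv",R.from_matrix(Rm.T@rot(yaw)).as_rotvec(),"yaw->",yaw,"shift in target axes",rot(yaw).T@(np.array(t)-p)*1e3)
E
python3 - <<'E'
from h import *
for p in((259,268),(245,299),(275,316),(238,225)):print(ray("top",p,.04))
plan([.393,.263,.1],0)
E
```

```text
[0.466  0.2413 0.04  ]
[0.3912 0.2607 0.04  ]
[0.3636 0.1867 0.04  ]
[0.5585 0.3073 0.04  ]
t 0.1 tcp [0.2841 0.6117 0.2219] yaw 1.1359951362649323 ytool [-0.0005 -0.0015 -1.    ] F [-0.1133  0.6344 -0.0381] M [ 0.014  -0.0488 -0.0451] w 0.08527106065236295
j [-1.2441  0.4777  0.0224  1.5563 -0.0115  1.1093 -0.0831]
shift in current tool axes mm [-270.1941  122.3223 -245.5968]
turn rv [ 0.001   1.136  -0.0013] yaw-> 0.0 shift in target axes [ 108.8646  121.8504 -348.6923]
```

>>> jog_arm --motion '[{"gripper": 60,"ay": 0.14},{"ay": 0.14},{"ay": 0.14},{"ay": 0.126},{}]'

```text
schema error: expected keys gripper, tx, ty, tz, ax, ay, az
```

```bash
python3 -c "
from h import *
plan([.3935,.263,.1],.59)"
```

```text
t 0.1 tcp [0.2841 0.6117 0.2219] yaw 1.1359951362649323 ytool [-0.0005 -0.0015 -1.    ] F [-0.1133  0.6344 -0.0381] M [ 0.014  -0.0488 -0.0451] w 0.08527106065236295
j [-1.2441  0.4777  0.0224  1.5563 -0.0115  1.1093 -0.0831]
shift in current tool axes mm [-269.9835  122.3221 -246.0503]
turn rv [ 0.0006  0.546  -0.0015] yaw-> 0.5899999999999999 shift in target axes [-103.1233  121.8504 -350.5889]
```

>>> jog_arm --motion '[{"gripper": 60,"tx": 0,"ty": 0,"tz": 0,"ax": 0,"ay": 0.14,"az": 0},{"gripper": 60,"tx": 0,"ty": 0,"tz": 0,"ax": 0,"ay": 0.14,"az": 0},{"gripper": 60,"tx": 0,"ty": 0,"tz": 0,"ax": 0,"ay": 0.14,"az": 0},{"gripper": 60,"tx": 0,"ty": 0,"tz": 0,"ax": 0,"ay": 0.126,"az": 0},{"gripper": 60,"tx": -13,"ty": 10,"tz": -44,"ax": 0,"ay": 0,"az": 0},{"gripper": 60,"tx": -13,"ty": 10,"tz": -44,"ax": 0,"ay": 0,"az": 0},{"gripper": 60,"tx": -13,"ty": 10,"tz": -44,"ax": 0,"ay": 0,"az": 0},{"gripper": 60,"tx": -13,"ty": 10,"tz": -44,"ax": 0,"ay": 0,"az": 0},{"gripper": 60,"tx": -13,"ty": 10,"tz": -44,"ax": 0,"ay": 0,"az": 0},{"gripper": 60,"tx": -13,"ty": 10,"tz": -44,"ax": 0,"ay": 0,"az": 0},{"gripper": 60,"tx": -13,"ty": 10,"tz": -44,"ax": 0,"ay": 0,"az": 0},{"gripper": 60,"tx": -13,"ty": 10,"tz": -44,"ax": 0,"ay": 0,"az": 0}]'

```text
clock: 1.3
tcp_pos: [0.3938, 0.2599, 0.1423]
orientation: [-1.521, -0.462, 0.462]
contact_force: [1.1, -1.0, 0.9]
grip_width: 0.0597
```

```bash
python3 -c "
from h import *
plan([.3935,.263,.023],.59)
f=vision.grab_frame('top');cv2.imwrite('pics/t1.png',f[:,:,::-1])
f=vision.grab_frame('scene');cv2.imwrite('pics/s1.png',f[:,:,::-1])"
```

```text
t 1.3 tcp [0.3938 0.2599 0.1423] yaw 0.5902377055914052 ytool [-0.0001 -0.     -1.    ] F [ 1.0959 -0.9638  0.8945] M [ 0.0716 -0.033   0.0727] w 0.059735185939735556
j [-0.9162  0.2499  0.2322  2.1198 -0.0811  0.78   -0.043 ]
shift in current tool axes mm [  1.484  119.2673   2.6854]
turn rv [-0.0001  0.0002 -0.0001] yaw-> 0.5899999999999999 shift in target axes [  1.4725 119.2673   2.6921]
```

View pics/s1.png

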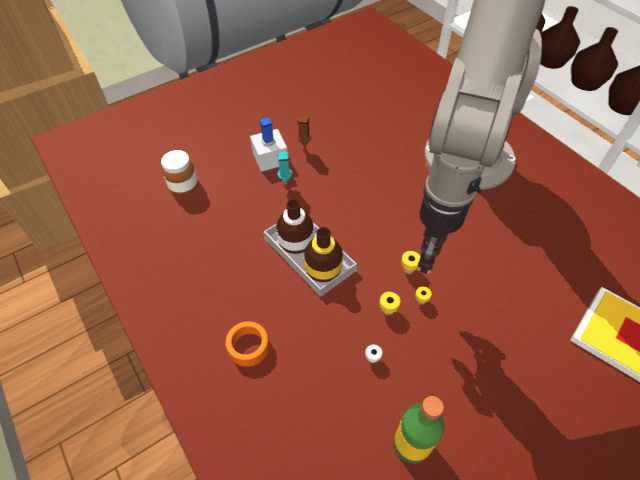

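The arm hovers over the small yellow stopper at (423,295), with the gripper at about (430,260). Nothing has been disturbed. Now I descend.

>>> jog_arm --motion '[{"gripper": 60,"tx": 1.5,"ty": 20,"tz": 2.7,"ax": 0,"ay": 0,"az": 0},{"gripper": 60,"tx": 0,"ty": 25,"tz": 0,"ax": 0,"ay": 0,"az": 0},{"gripper": 60,"tx": 0,"ty": 25,"tz": 0,"ax": 0,"ay": 0,"az": 0},{"gripper": 60,"tx": 0,"ty": 20,"tz": 0,"ax": 0,"ay": 0,"az": 0},{"gripper": 60,"tx": 0,"ty": 15,"tz": 0,"ax": 0,"ay": 0,"az": 0},{"gripper": 60,"tx": 0,"ty": 10,"tz": 0,"ax": 0,"ay": 0,"az": 0},{"gripper": 60,"tx": 0,"ty": 4,"tz": 0,"ax": 0,"ay": 0,"az": 0},{"gripper": 60,"tx": 0,"ty": 0,"tz": 0,"ax": 0,"ay": 0,"az": 0}]'

```text
clock: 2.2
tcp_pos: [0.3933, 0.265, 0.0235]
orientation: [-1.521, -0.462, 0.463]
contact_force: [-0.4, -0.1, 0.8]
grip_width: 0.0598
```

```bash
python3 -c "
from h import *
plan([.3935,.263,.023],.59)
f=vision.grab_frame('scene')[200:350,360:500];g=vision.grab_frame('top')[240:340,190:330]
cv2.imwrite('pics/s2.png',np.vstack([cv2.resize(f,(560,600//1-250)),cv2.resize(g,(560,250))])[:,:,::-1])"
```

```text
t 2.2 tcp [0.3933 0.265  0.0235] yaw 0.5901072138988664 ytool [-0.0005 -0.0003 -1.    ] F [-0.3742 -0.1295  0.7794] M [-0.0211  0.0234  0.0302] w 0.05977491539314808
j [-0.8672  0.4673  0.1736  2.1833 -0.1622  0.5032  0.0206]
shift in current tool axes mm [-0.9768  0.5088 -1.7591]
turn rv [ 0.      0.0001 -0.0006] yaw-> 0.5899999999999999 shift in target axes [-0.9769  0.5082 -1.7592]
```

View pics/s2.png

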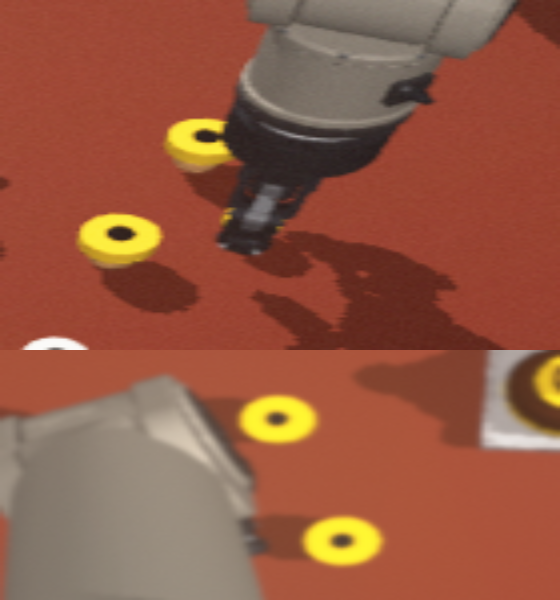

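The fingers straddle the small stopper, with its yellow showing on both sides of the finger at about (255,215) in the crop. I'll trim the position and close.

>>> jog_arm --motion '[{"gripper": 60,"tx": -1,"ty": 0.5,"tz": -1.8,"ax": 0,"ay": 0,"az": 0},{"gripper": 25,"tx": 0,"ty": 0,"tz": 0,"ax": 0,"ay": 0,"az": 0},{"gripper": 25,"tx": 0,"ty": 0,"tz": 0,"ax": 0,"ay": 0,"az": 0},{"gripper": 25,"tx": 0,"ty": 0,"tz": 0,"ax": 0,"ay": 0,"az": 0},{"gripper": 25,"tx": 0,"ty": 0,"tz": 0,"ax": 0,"ay": 0,"az": 0},{"gripper": 25,"tx": 0,"ty": 0,"tz": 0,"ax": 0,"ay": 0,"az": 0}]' --newtons 30

```text
clock: 2.9
tcp_pos: [0.3939, 0.263, 0.0237]
orientation: [-1.521, -0.462, 0.462]
contact_force: [-1.2, -1.4, 5.7]
grip_width: 0.0293
```

```bash
python3 -c "
from h import *
plan([.5185,.0745,.18],.15)"
```

```text
t 2.9 tcp [0.3939 0.263  0.0237] yaw 0.5898940751412725 ytool [ 0.0003  0.0004 -1.    ] F [-1.2355 -1.4408  5.675 ] M [-0.232   0.1905 -0.0048] w 0.029340846401367443
j [-0.8633  0.4659  0.1735  2.1856 -0.1623  0.5012  0.0245]
shift in current tool axes mm [  -1.2092 -156.3759 -225.9632]
turn rv [-0.0003  0.4399  0.0005] yaw-> 0.1499999999999999 shift in target axes [  95.0727 -156.3297 -205.0279]
```

>>> jog_arm --motion '[{"gripper": 25,"tx": 0,"ty": -10,"tz": 0,"ax": 0,"ay": 0,"az": 0},{"gripper": 25,"tx": 0,"ty": -30,"tz": 0,"ax": 0,"ay": 0,"az": 0},{"gripper": 25,"tx": 0,"ty": -40,"tz": 0,"ax": 0,"ay": 0,"az": 0},{"gripper": 25,"tx": 0,"ty": -40,"tz": 0,"ax": 0,"ay": 0,"az": 0},{"gripper": 25,"tx": 0,"ty": -36,"tz": 0,"ax": 0,"ay": 0.14,"az": 0},{"gripper": 25,"tx": 0,"ty": 0,"tz": 0,"ax": 0,"ay": 0.15,"az": 0},{"gripper": 25,"tx": 0,"ty": 0,"tz": 0,"ax": 0,"ay": 0.15,"az": 0},{"gripper": 25,"tx": 0,"ty": 0,"tz": 0,"ax": 0,"ay": 0,"az": 0},{"gripper": 25,"tx": 0,"ty": 0,"tz": 0,"ax": 0,"ay": 0,"az": 0}]'

```text
clock: 3.8
tcp_pos: [0.3935, 0.2628, 0.1794]
orientation: [-1.567, -0.121, 0.121]
contact_force: [-0.7, 0.1, -0.4]
grip_width: 0.0293
```

```bash
python3 -c "
from h import *
plan([.5185,.0745,.18],.15)
f=vision.grab_frame('scene')[160:320,340:520];g=vision.grab_frame('top')[220:340,190:330]
cv2.imwrite('pics/s3.png',np.vstack([cv2.resize(f,(405,360)),cv2.resize(g,(405,240))])[:,:,::-1])"
```

```text
t 3.8 tcp [0.3935 0.2628 0.1794] yaw 0.15410419735915443 ytool [-0.0001  0.     -1.    ] F [-0.6698  0.1435 -0.4297] M [-0.0181  0.0493  0.0193] w 0.02932715410213412
j [-1.0008  0.1977  0.3187  2.0867 -0.0808  0.8685 -0.4815]
shift in current tool axes mm [  94.6623   -0.6138 -205.2716]
turn rv [-0.      0.0041 -0.0001] yaw-> 0.1499999999999999 shift in target axes [  95.504    -0.6019 -204.8814]
```

View pics/s3.png

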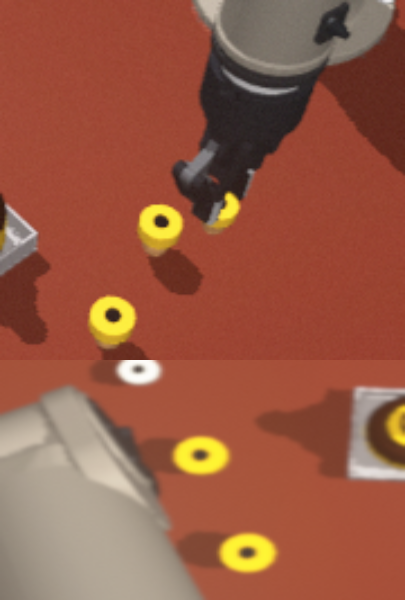

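The yellow stopper is in the jaws, dot up, at about (222,205) in the upper crop. I'll move it over the yellow flask.

>>> jog_arm --motion '[{"gripper": 25,"tx": 8,"ty": 0,"tz": -17,"ax": 0,"ay": 0,"az": 0},{"gripper": 25,"tx": 18,"ty": 0,"tz": -40,"ax": 0,"ay": 0,"az": 0},{"gripper": 25,"tx": 18,"ty": 0,"tz": -40,"ax": 0,"ay": 0,"az": 0},{"gripper": 25,"tx": 18,"ty": 0,"tz": -40,"ax": 0,"ay": 0,"az": 0},{"gripper": 25,"tx": 18,"ty": 0,"tz": -40,"ax": 0,"ay": 0,"az": 0},{"gripper": 25,"tx": 14.7,"ty": 0,"tz": -28.3,"ax": 0,"ay": 0,"az": 0},{"gripper": 25,"tx": 0,"ty": 0,"tz": 0,"ax": 0,"ay": 0,"az": 0},{"gripper": 25,"tx": 0,"ty": 0,"tz": 0,"ax": 0,"ay": 0,"az": 0}]'

```text
clock: 4.7
tcp_pos: [0.5179, 0.0734, 0.1788]
orientation: [-1.568, -0.117, 0.118]
contact_force: [0.7, -0.5, -0.8]
grip_width: 0.0295
```

```bash
python3 -c "
from h import *
plan([.5185,.0745,.18],.15)
f=vision.grab_frame('scene');g=vision.grab_frame('top')
cv2.imwrite('pics/s4.png',f[:,:,::-1]);cv2.imwrite('pics/t4.png',g[:,:,::-1]);
cv2.imwrite('pics/s4c.png',np.hstack([cv2.resize(f[160:280,260:380],(400,400),interpolation=2),cv2.resize(g[200:320,280:400],(400,400),interpolation=2)])[:,:,::-1])"
```

```text
t 4.7 tcp [0.5179 0.0734 0.1788] yaw 0.1494875313313288 ytool [-0.001  -0.0003 -1.    ] F [ 0.6825 -0.5392 -0.8104] M [ 0.0243  0.006  -0.0182] w 0.029539396190532727
j [-0.6267  0.2935  0.4424  1.9851 -0.159   0.8971  0.0484]
shift in current tool axes mm [ 0.7935 -1.2003  1.0203]
turn rv [ 0.0002 -0.0005 -0.001 ] yaw-> 0.15000000000000013 shift in target axes [ 0.7952 -1.1992  1.0201]
```

View pics/s4c.png

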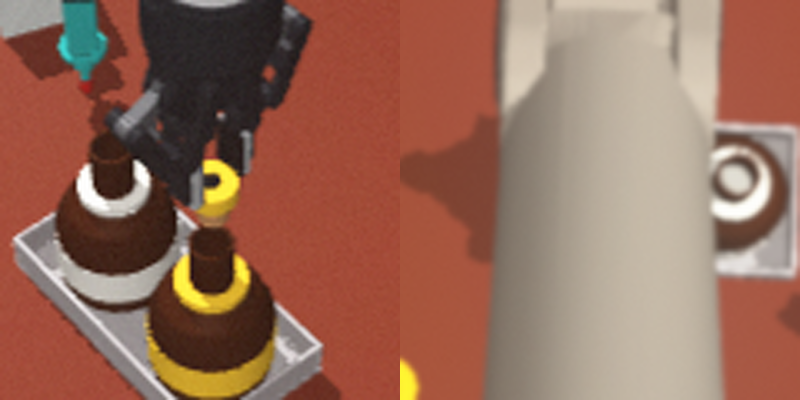

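```bash
cat > ovl.py <<'E'
from h import *
def ovl(src,out,p,h,s,items,n="scene"):
    r=cv2.imread(src)[p[1]-h:p[1]+h,p[0]-h:p[0]+h];r=cv2.resize(r,None,fx=s,fy=s,interpolation=2)
    for P,col in items:
        q=((proj(n,P)-np.array(p)+h+.5)*s*16).astype(np.int32)
        cv2.polylines(r,[q.reshape(-1,1,2)],True,col,1,cv2.LINE_AA,4)
    cv2.imwrite(out,r)
def ring(c,r,z):
    a=np.linspace(0,2*np.pi,60);return np.c_[c[0]+r*np.cos(a),c[1]+r*np.sin(a),0*a+z]
E
python3 -c "
from ovl import *
c=(.5179,.0734);z=.1788+.0053
ovl('pics/s4.png','pics/o4.png',(323,225),24,12,[(ring(c,.016,z+.007),(0,255,0)),(ring(c,.016,z-.007),(0,255,0)),(ring(c,.006,z+.007),(255,0,255)),(ring((.5185,.0745),.015,.134),(255,255,0))])"
```

```text
(no output)
```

View pics/o4.png

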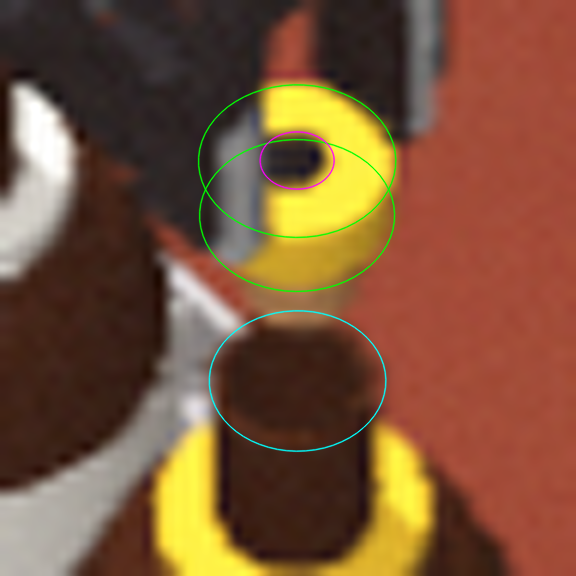

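Overlay check: head outline and mouth ring match the projected positions to about 0.3 px (head centre (297,185), mouth (297,381) in the crop). Descending in small steps with a force check.

>>> jog_arm --motion '[{"gripper": 25,"tx": 0.8,"ty": 5,"tz": 1,"ax": 0,"ay": 0,"az": 0},{"gripper": 25,"tx": 0,"ty": 8,"tz": 0,"ax": 0,"ay": 0,"az": 0},{"gripper": 25,"tx": 0,"ty": 5,"tz": 0,"ax": 0,"ay": 0,"az": 0},{"gripper": 25,"tx": 0,"ty": 4,"tz": 0,"ax": 0,"ay": 0,"az": 0},{"gripper": 25,"tx": 0,"ty": 3,"tz": 0,"ax": 0,"ay": 0,"az": 0},{"gripper": 25,"tx": 0,"ty": 0,"tz": 0,"ax": 0,"ay": 0,"az": 0}]'

```text
clock: 5.4
tcp_pos: [0.5183, 0.0751, 0.1537]
orientation: [-1.568, -0.117, 0.118]
contact_force: [0.2, -0.0, -1.0]
grip_width: 0.0294
```

```bash
python3 -c "
from h import *
plan([.5185,.0745,.1357],.15)"
```

```text
t 5.4 tcp [0.5183 0.0751 0.1537] yaw 0.14997960833798168 ytool [-0.0008 -0.0003 -1.    ] F [ 0.243  -0.0264 -0.9564] M [-0.0293 -0.0197 -0.0017] w 0.02938132028316454
j [-0.6163  0.3299  0.4312  2.0061 -0.1821  0.8431  0.0662]
shift in current tool axes mm [ 0.1025 17.9992 -0.589 ]
turn rv [ 0.0002 -0.     -0.0008] yaw-> 0.1499999999999999 shift in target axes [ 0.088  17.9992 -0.5928]
```

>>> jog_arm --motion '[{"gripper": 25,"tx": 0,"ty": 3,"tz": 0,"ax": 0,"ay": 0,"az": 0},{"gripper": 25,"tx": 0,"ty": 4,"tz": 0,"ax": 0,"ay": 0,"az": 0},{"gripper": 25,"tx": 0,"ty": 4,"tz": 0,"ax": 0,"ay": 0,"az": 0},{"gripper": 25,"tx": 0,"ty": 3,"tz": 0,"ax": 0,"ay": 0,"az": 0},{"gripper": 25,"tx": 0,"ty": 1.5,"tz": 0,"ax": 0,"ay": 0,"az": 0},{"gripper": 25,"tx": 0,"ty": 0,"tz": 0,"ax": 0,"ay": 0,"az": 0}]'

```text
clock: 6.0
tcp_pos: [0.5185, 0.0751, 0.1384]
orientation: [-1.568, -0.117, 0.118]
contact_force: [0.5, 0.8, 0.1]
grip_width: 0.0293
```

```bash
python3 -c "
from h import *
plan([.5185,.0745,.1357],.15)"
```

```text
t 6.0 tcp [0.5185 0.0751 0.1384] yaw 0.1499247981595186 ytool [-0.0004 -0.0002 -1.    ] F [0.5042 0.7832 0.1124] M [ 0.002   0.0209 -0.0341] w 0.02926462540962854
j [-0.6074  0.3524  0.423   2.0183 -0.1968  0.81    0.0789]
shift in current tool axes mm [-0.0651  2.7464 -0.5699]
turn rv [ 0.0001 -0.0001 -0.0004] yaw-> 0.15000000000000013 shift in target axes [-0.0664  2.7463 -0.5702]
```

>>> jog_arm --motion '[{"gripper": 25,"tx": 0,"ty": 1.5,"tz": 0,"ax": 0,"ay": 0,"az": 0},{"gripper": 25,"tx": 0,"ty": 1.2,"tz": 0,"ax": 0,"ay": 0,"az": 0},{"gripper": 25,"tx": 0,"ty": 0,"tz": 0,"ax": 0,"ay": 0,"az": 0}]'

```text
clock: 6.3
tcp_pos: [0.5187, 0.0752, 0.1361]
orientation: [-1.567, -0.118, 0.118]
contact_force: [-0.6, -0.0, 0.8]
grip_width: 0.0291
```

>>> jog_arm --motion '[{"gripper": 25,"tx": 0,"ty": 1,"tz": 0,"ax": 0,"ay": 0,"az": 0},{"gripper": 25,"tx": 0,"ty": 0,"tz": 0,"ax": 0,"ay": 0,"az": 0}]'

```text
clock: 6.5
tcp_pos: [0.5187, 0.0752, 0.1358]
orientation: [-1.567, -0.118, 0.117]
contact_force: [-3.6, -0.2, 8.8]
grip_width: 0.0292
```

Contact at z = 0.136, as expected for fully home. Releasing.

>>> jog_arm --motion '[{"gripper": 60,"tx": 0,"ty": 0,"tz": 0,"ax": 0,"ay": 0,"az": 0},{"gripper": 60,"tx": 0,"ty": 0,"tz": 0,"ax": 0,"ay": 0,"az": 0},{"gripper": 60,"tx": 0,"ty": 0,"tz": 0,"ax": 0,"ay": 0,"az": 0},{"gripper": 60,"tx": 0,"ty": -10,"tz": 0,"ax": 0,"ay": 0,"az": 0},{"gripper": 60,"tx": 0,"ty": -30,"tz": 0,"ax": 0,"ay": 0,"az": 0},{"gripper": 60,"tx": 0,"ty": -40,"tz": 0,"ax": 0,"ay": 0,"az": 0},{"gripper": 60,"tx": 0,"ty": 0,"tz": 50,"ax": 0,"ay": 0,"az": 0},{"gripper": 60,"tx": 0,"ty": 0,"tz": 50,"ax": 0,"ay": 0,"az": 0},{"gripper": 60,"tx": 0,"ty": 0,"tz": 50,"ax": 0,"ay": 0,"az": 0},{"gripper": 60,"tx": 0,"ty": 0,"tz": 0,"ax": 0,"ay": 0,"az": 0}]'

```text
clock: 7.5
tcp_pos: [0.4941, 0.2321, 0.2155]
orientation: [-1.564, -0.127, 0.127]
contact_force: [-0.4, -0.8, -0.8]
grip_width: 0.06
```

```bash
python3 -c "
from ovl import *
plan([.5602,.309,.10],.5)
f=vision.grab_frame('scene');cv2.imwrite('pics/s5.png',f[:,:,::-1])
c=(.5187,.0752)
ovl('pics/s5.png','pics/o5.png',(323,225),24,12,[(ring(c,.016,.148),(0,255,0)),(ring(c,.006,.148),(255,0,255))])"
```

```text
t 7.5 tcp [0.4941 0.2321 0.2155] yaw 0.16148888836834474 ytool [-0.      0.0036 -1.    ] F [-0.3871 -0.8232 -0.7993] M [-0.0745  0.0019 -0.0319] w 0.05995745621468349
j [-0.8614  0.2797  0.3761  1.8954 -0.1256  0.9871 -0.2678]
shift in current tool axes mm [ 77.4915 115.8126  64.8456]
turn rv [-0.0034 -0.3385  0.0011] yaw-> 0.5 shift in target axes [ 94.8227 115.5407  35.7973]
```

View pics/o5.png

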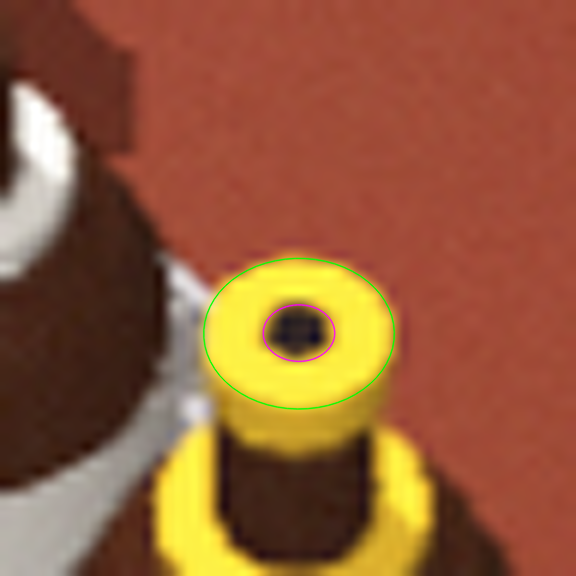

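View pics/s5.png

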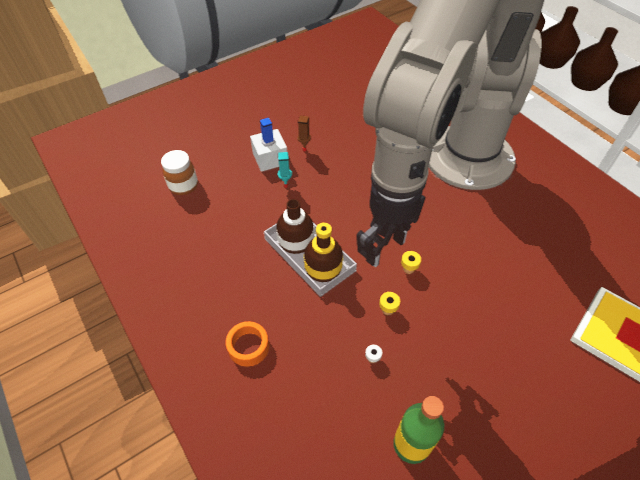

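Yellow is seated: the head rests on the neck, level, with its dot at (322.7,228.5) in the scene image. The white stopper is next.

```bash
python3 -c "
from h import *
print(ray('scene',(412,452),.0),ray('scene',(432,407),.22),ray('top',(148,175),.22))
plan([.5602,.3095,.10],.5)"
```

```text
[0.6085 0.4893 0.    ] [0.6047 0.4798 0.22  ] [0.6016 0.4768 0.22  ]
t 7.55 tcp [0.4951 0.2278 0.2154] yaw 0.1574016574411386 ytool [ 0.0001  0.0012 -1.    ] F [-0.0671 -0.7952 -0.6312] M [-0.0707 -0.0383 -0.0047] w 0.05972146921836693
j [-0.8586  0.279   0.3804  1.8972 -0.124   0.9873 -0.2657]
shift in current tool axes mm [ 77.0373 115.5194  70.3879]
turn rv [-0.0011 -0.3426  0.0005] yaw-> 0.5 shift in target axes [ 96.2833 115.4165  40.5277]
```

>>> jog_arm --motion '[{"gripper": 60,"tx": 0,"ty": 0,"tz": 0,"ax": 0,"ay": -0.15,"az": 0},{"gripper": 60,"tx": 0,"ty": 0,"tz": 0,"ax": 0,"ay": -0.15,"az": 0},{"gripper": 60,"tx": 0,"ty": 0,"tz": 0,"ax": 0,"ay": -0.05,"az": 0},{"gripper": 60,"tx": 19,"ty": 15,"tz": 7,"ax": 0,"ay": 0,"az": 0},{"gripper": 60,"tx": 19,"ty": 15,"tz": 7,"ax": 0,"ay": 0,"az": 0},{"gripper": 60,"tx": 19,"ty": 15,"tz": 7,"ax": 0,"ay": 0,"az": 0},{"gripper": 60,"tx": 19,"ty": 15,"tz": 7,"ax": 0,"ay": 0,"az": 0},{"gripper": 60,"tx": 18,"ty": 15,"tz": 7,"ax": 0,"ay": 0,"az": 0},{"gripper": 60,"tx": 0,"ty": 0,"tz": 0,"ax": 0,"ay": 0,"az": 0},{"gripper": 60,"tx": 0,"ty": 0,"tz": 0,"ax": 0,"ay": 0,"az": 0}]'

```text
clock: 8.55
tcp_pos: [0.5621, 0.2977, 0.1401]
orientation: [-1.537, -0.39, 0.392]
contact_force: [-0.5, 0.4, 0.8]
grip_width: 0.06
```

```bash
python3 -c "
from h import *
plan([.5602,.3095,.023],.5)"
```

```text
t 8.55 tcp [0.5621 0.2977 0.1401] yaw 0.49877755963854664 ytool [-0.0005 -0.0015 -1.    ] F [-0.4725  0.4417  0.8325] M [-0.0441 -0.0526  0.0325] w 0.05998066774879459
j [-0.7958  0.5097  0.2878  1.7435 -0.1744  0.9147  0.0631]
shift in current tool axes mm [  4.1443 117.0466  11.4342]
turn rv [ 0.0011 -0.0012 -0.0012] yaw-> 0.5 shift in target axes [  4.0229 117.0635  11.3038]
```

>>> jog_arm --motion '[{"gripper": 60,"tx": 4.1,"ty": 15,"tz": 11.4,"ax": 0,"ay": 0,"az": 0},{"gripper": 60,"tx": 0,"ty": 20,"tz": 0,"ax": 0,"ay": 0,"az": 0},{"gripper": 60,"tx": 0,"ty": 20,"tz": 0,"ax": 0,"ay": 0,"az": 0},{"gripper": 60,"tx": 0,"ty": 10,"tz": 0,"ax": 0,"ay": 0,"az": 0},{"gripper": 60,"tx": 0,"ty": 0,"tz": 0,"ax": 0,"ay": 0,"az": 0}]'

```text
clock: 9.05
tcp_pos: [0.5588, 0.3107, 0.0736]
orientation: [-1.536, -0.39, 0.394]
contact_force: [0.3, 0.5, 0.4]
grip_width: 0.06
```

```bash
python3 -c "
from h import *
plan([.5602,.3095,.023],.5)
f=vision.grab_frame('scene');cv2.imwrite('pics/s6.png',cv2.resize(f[260:420,290:490],(800,600)[:2])[:,:,::-1])"
```

```text
t 9.05 tcp [0.5588 0.3107 0.0736] yaw 0.49993411925378234 ytool [-0.0023 -0.0015 -1.    ] F [0.3229 0.5401 0.4312] M [ 0.0023 -0.0122  0.0198] w 0.05995715783815265
j [-0.7927  0.5976  0.26    1.7732 -0.2031  0.7997  0.0666]
shift in current tool axes mm [ 0.8372 50.6414 -1.6983]
turn rv [ 0.0002 -0.0001 -0.0028] yaw-> 0.5 shift in target axes [ 0.6975 50.6432 -1.7077]
```

View pics/s6.png

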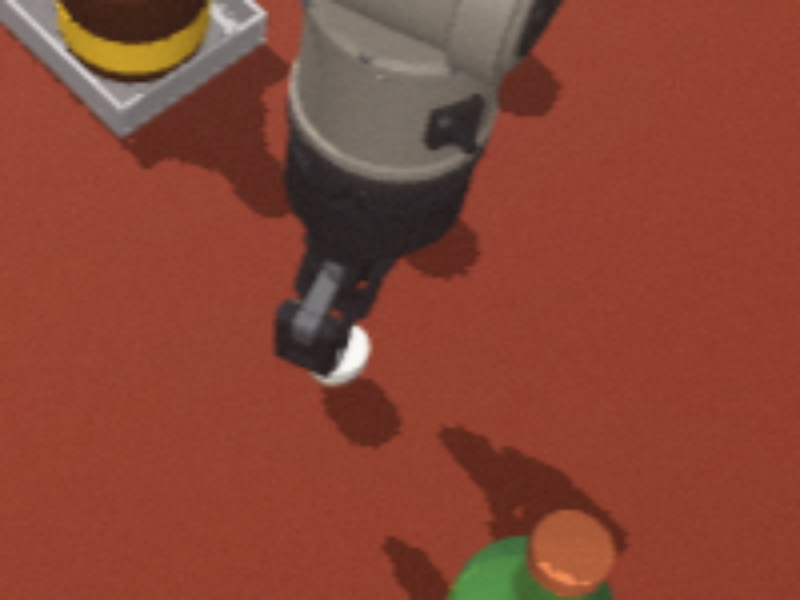

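The white stopper is at (345,350) in the crop, directly below the fingers. The bottle is well clear. Descend and grip.

>>> jog_arm --motion '[{"gripper": 60,"tx": 0.8,"ty": 15,"tz": -1.7,"ax": 0,"ay": 0,"az": 0},{"gripper": 60,"tx": 0,"ty": 15,"tz": 0,"ax": 0,"ay": 0,"az": 0},{"gripper": 60,"tx": 0,"ty": 12,"tz": 0,"ax": 0,"ay": 0,"az": 0},{"gripper": 60,"tx": 0,"ty": 8,"tz": 0,"ax": 0,"ay": 0,"az": 0},{"gripper": 60,"tx": 0,"ty": 0,"tz": 0,"ax": 0,"ay": 0,"az": 0},{"gripper": 60,"tx": 0,"ty": 0,"tz": 0,"ax": 0,"ay": 0,"az": 0}]'

```text
clock: 9.7
tcp_pos: [0.5616, 0.3101, 0.0248]
orientation: [-1.535, -0.392, 0.392]
contact_force: [0.1, -0.0, -0.5]
grip_width: 0.0599
```

```bash
python3 -c "
from h import *
plan([.5602,.3095,.023],.5)"
```

```text
t 9.7 tcp [0.5616 0.3101 0.0248] yaw 0.49988246784890145 ytool [-0.0002 -0.0002 -1.    ] F [ 0.128  -0.0133 -0.4807] M [-0.0009  0.0095  0.0063] w 0.05993542223637815
j [-0.7729  0.6664  0.238   1.7876 -0.2243  0.7143  0.0862]
shift in current tool axes mm [-1.5155  1.8283  0.1996]
turn rv [ 0.0001 -0.0001 -0.0003] yaw-> 0.5 shift in target axes [-1.5159  1.828   0.1996]
```

>>> jog_arm --motion '[{"gripper": 60,"tx": -1.0,"ty": 1.3,"tz": 0.2,"ax": 0,"ay": 0,"az": 0},{"gripper": 25,"tx": 0,"ty": 0,"tz": 0,"ax": 0,"ay": 0,"az": 0},{"gripper": 25,"tx": 0,"ty": 0,"tz": 0,"ax": 0,"ay": 0,"az": 0},{"gripper": 25,"tx": 0,"ty": 0,"tz": 0,"ax": 0,"ay": 0,"az": 0},{"gripper": 25,"tx": 0,"ty": 0,"tz": 0,"ax": 0,"ay": 0,"az": 0},{"gripper": 25,"tx": 0,"ty": 0,"tz": 0,"ax": 0,"ay": 0,"az": 0}]' --newtons 30

```text
clock: 10.3
tcp_pos: [0.5608, 0.3099, 0.0242]
orientation: [-1.535, -0.392, 0.391]
contact_force: [-2.0, -0.5, 6.2]
grip_width: 0.0294
```

>>> jog_arm --motion '[{"gripper": 25,"tx": 0,"ty": -10,"tz": 0,"ax": 0,"ay": 0,"az": 0},{"gripper": 25,"tx": 0,"ty": -30,"tz": 0,"ax": 0,"ay": 0,"az": 0},{"gripper": 25,"tx": 0,"ty": -40,"tz": 0,"ax": 0,"ay": 0,"az": 0},{"gripper": 25,"tx": 0,"ty": -45,"tz": 0,"ax": 0,"ay": 0,"az": 0},{"gripper": 25,"tx": 0,"ty": -40,"tz": 0,"ax": 0,"ay": 0.14,"az": 0},{"gripper": 25,"tx": 0,"ty": -15,"tz": 0,"ax": 0,"ay": 0.14,"az": 0},{"gripper": 25,"tx": 0,"ty": 0,"tz": 0,"ax": 0,"ay": 0.12,"az": 0},{"gripper": 25,"tx": 0,"ty": 0,"tz": 0,"ax": 0,"ay": 0,"az": 0}]'

```text
clock: 11.1
tcp_pos: [0.5607, 0.3101, 0.2047]
orientation: [-1.569, -0.079, 0.077]
contact_force: [-0.6, -0.1, -0.5]
grip_width: 0.0288
```

```bash
python3 -c "
from h import *
plan([.529,-.0242,.2],.1)
f=vision.grab_frame('scene');cv2.imwrite('pics/s7.png',f[:,:,::-1])"
```

```text
t 11.1 tcp [0.5607 0.3101 0.2047] yaw 0.09917062359091042 ytool [ 0.0011  0.0008 -1.    ] F [-0.6276 -0.1383 -0.464 ] M [-0.0124  0.0584  0.0196] w 0.02882540900497323
j [-0.8965  0.4573  0.404   1.6837 -0.2026  1.0407 -0.3278]
shift in current tool axes mm [ -64.6212    4.3866 -329.4798]
turn rv [-0.0006 -0.0008  0.0012] yaw-> 0.10000000000000009 shift in target axes [ -64.8889    4.6786 -329.4232]
```

View pics/s7.png

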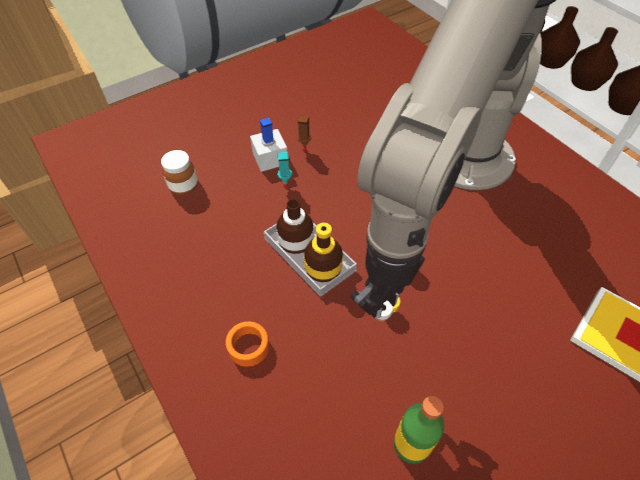

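White is held at (385,308). Moving over the white flask.

>>> jog_arm --motion '[{"gripper": 25,"tx": -4,"ty": 0,"tz": -20,"ax": 0,"ay": 0,"az": 0},{"gripper": 25,"tx": -8,"ty": 0,"tz": -40,"ax": 0,"ay": 0,"az": 0},{"gripper": 25,"tx": -8,"ty": 0,"tz": -40,"ax": 0,"ay": 0,"az": 0},{"gripper": 25,"tx": -8,"ty": 0,"tz": -40,"ax": 0,"ay": 0,"az": 0},{"gripper": 25,"tx": -8,"ty": 0,"tz": -40,"ax": 0,"ay": 0,"az": 0},{"gripper": 25,"tx": -8,"ty": 0,"tz": -40,"ax": 0,"ay": 0,"az": 0},{"gripper": 25,"tx": -8,"ty": 0,"tz": -40,"ax": 0,"ay": 0,"az": 0},{"gripper": 25,"tx": -8,"ty": 0,"tz": -40,"ax": 0,"ay": 0,"az": 0},{"gripper": 25,"tx": -4.6,"ty": 10,"tz": -29.5,"ax": 0,"ay": 0,"az": 0},{"gripper": 25,"tx": 0,"ty": 10,"tz": 0,"ax": 0,"ay": 0,"az": 0},{"gripper": 25,"tx": 0,"ty": 0,"tz": 0,"ax": 0,"ay": 0,"az": 0},{"gripper": 25,"tx": 0,"ty": 0,"tz": 0,"ax": 0,"ay": 0,"az": 0}]'

```text
clock: 12.35
tcp_pos: [0.5288, -0.0238, 0.1833]
orientation: [-1.569, -0.079, 0.081]
contact_force: [0.6, -0.0, 0.4]
grip_width: 0.0292
```

```bash
python3 -c "
from ovl import *
plan([.5287,-.0243,.165],.1)
f=vision.grab_frame('scene');cv2.imwrite('pics/s8.png',f[:,:,::-1])
p=get_obs()['tcp_pos'];z=p[2]+.0048;c=p[:2]
ovl('pics/s8.png','pics/o8.png',(296,197),24,12,[(ring(c,.016,z+.007),(0,255,0)),(ring(c,.016,z-.007),(0,255,0)),(ring((.5287,-.0243),.015,.134),(255,255,0))])"
```

```text
t 12.35 tcp [ 0.5288 -0.0238  0.1833] yaw 0.10191848762426756 ytool [-0.0012  0.0002 -1.    ] F [ 0.5801 -0.0002  0.3523] M [ 0.0012 -0.0195 -0.0431] w 0.029200850174003506
j [-0.49    0.3054  0.5084  1.9699 -0.1863  0.9127  0.2153]
shift in current tool axes mm [-0.0744 18.31   -0.4481]
turn rv [-0.0003  0.0019 -0.0012] yaw-> 0.10000000000000009 shift in target axes [-0.0956 18.3101 -0.4428]
```

View pics/o8.png

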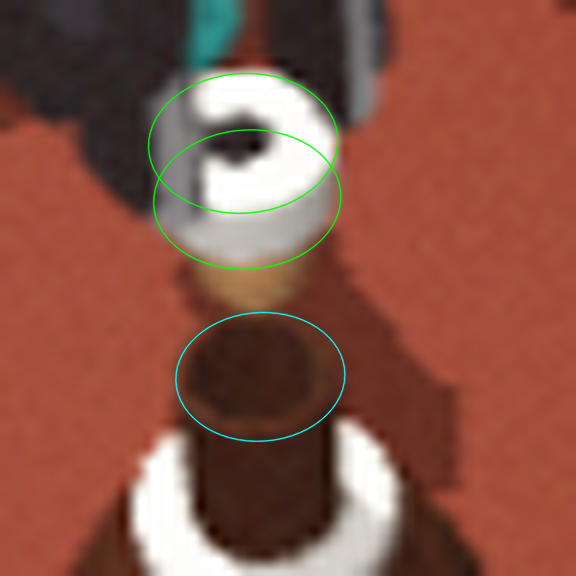

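Head and mouth again agree with the projected rings to about 0.4 px, so I'll insert.

>>> jog_arm --motion '[{"gripper": 25,"tx": 0,"ty": 8,"tz": -0.4,"ax": 0,"ay": 0,"az": 0},{"gripper": 25,"tx": 0,"ty": 8,"tz": 0,"ax": 0,"ay": 0,"az": 0},{"gripper": 25,"tx": 0,"ty": 5,"tz": 0,"ax": 0,"ay": 0,"az": 0},{"gripper": 25,"tx": 0,"ty": 4,"tz": 0,"ax": 0,"ay": 0,"az": 0},{"gripper": 25,"tx": 0,"ty": 4,"tz": 0,"ax": 0,"ay": 0,"az": 0},{"gripper": 25,"tx": 0,"ty": 0,"tz": 0,"ax": 0,"ay": 0,"az": 0}]'

```text
clock: 13.0
tcp_pos: [0.5289, -0.0249, 0.1541]
orientation: [-1.57, -0.078, 0.079]
contact_force: [-0.2, 0.9, 0.5]
grip_width: 0.0293
```

```bash
python3 -c "
from h import *
plan([.5287,-.0243,.1362],.1)"
```

```text
t 13.0 tcp [ 0.5289 -0.0249  0.1541] yaw 0.09999758095942798 ytool [-0.001  -0.0002 -1.    ] F [-0.2367  0.9123  0.5402] M [ 0.0414 -0.0273 -0.0015] w 0.029303284630853202
j [-0.4721  0.3468  0.4946  1.9957 -0.216   0.8506  0.2412]
shift in current tool axes mm [-0.1291 17.9081  0.6429]
turn rv [ 0.0001 -0.     -0.001 ] yaw-> 0.10000000000000009 shift in target axes [-0.1468 17.908   0.6408]
```

>>> jog_arm --motion '[{"gripper": 25,"tx": 0,"ty": 4,"tz": 0.4,"ax": 0,"ay": 0,"az": 0},{"gripper": 25,"tx": 0,"ty": 4,"tz": 0,"ax": 0,"ay": 0,"az": 0},{"gripper": 25,"tx": 0,"ty": 4,"tz": 0,"ax": 0,"ay": 0,"az": 0},{"gripper": 25,"tx": 0,"ty": 3,"tz": 0,"ax": 0,"ay": 0,"az": 0},{"gripper": 25,"tx": 0,"ty": 1.5,"tz": 0,"ax": 0,"ay": 0,"az": 0},{"gripper": 25,"tx": 0,"ty": 0,"tz": 0,"ax": 0,"ay": 0,"az": 0}]'

```text
clock: 13.6
tcp_pos: [0.529, -0.0245, 0.1379]
orientation: [-1.569, -0.078, 0.079]
contact_force: [0.9, -0.3, -0.7]
grip_width: 0.0293
```

>>> jog_arm --motion '[{"gripper": 25,"tx": 0,"ty": 1,"tz": 0,"ax": 0,"ay": 0,"az": 0},{"gripper": 25,"tx": 0,"ty": 0,"tz": 0,"ax": 0,"ay": 0,"az": 0}]'

```text
clock: 13.8
tcp_pos: [0.5292, -0.0245, 0.1372]
orientation: [-1.569, -0.079, 0.078]
contact_force: [0.3, -0.3, -0.7]
grip_width: 0.0296
```

>>> jog_arm --motion '[{"gripper": 25,"tx": 0,"ty": 1,"tz": 0,"ax": 0,"ay": 0,"az": 0},{"gripper": 25,"tx": 0,"ty": 0,"tz": 0,"ax": 0,"ay": 0,"az": 0}]'

```text
clock: 14.0
tcp_pos: [0.5294, -0.0245, 0.1365]
orientation: [-1.569, -0.079, 0.078]
contact_force: [-0.8, -0.1, 3.8]
grip_width: 0.0289
```

>>> jog_arm --motion '[{"gripper": 25,"tx": 0,"ty": 0.6,"tz": 0,"ax": 0,"ay": 0,"az": 0},{"gripper": 25,"tx": 0,"ty": 0,"tz": 0,"ax": 0,"ay": 0,"az": 0}]'

```text
clock: 14.2
tcp_pos: [0.5294, -0.0245, 0.1363]
orientation: [-1.569, -0.079, 0.078]
contact_force: [-2.3, 0.2, 8.0]
grip_width: 0.0294
```

>>> jog_arm --motion '[{"gripper": 60,"tx": 0,"ty": 0,"tz": 0,"ax": 0,"ay": 0,"az": 0},{"gripper": 60,"tx": 0,"ty": 0,"tz": 0,"ax": 0,"ay": 0,"az": 0},{"gripper": 60,"tx": 0,"ty": 0,"tz": 0,"ax": 0,"ay": 0,"az": 0},{"gripper": 60,"tx": 0,"ty": -10,"tz": 0,"ax": 0,"ay": 0,"az": 0},{"gripper": 60,"tx": 0,"ty": -30,"tz": 0,"ax": 0,"ay": 0,"az": 0},{"gripper": 60,"tx": 0,"ty": -40,"tz": 0,"ax": 0,"ay": 0,"az": 0},{"gripper": 60,"tx": 0,"ty": -30,"tz": -30,"ax": 0,"ay": 0,"az": 0},{"gripper": 60,"tx": -10,"ty": 0,"tz": -45,"ax": 0,"ay": 0,"az": 0},{"gripper": 60,"tx": -15,"ty": 0,"tz": -45,"ax": 0,"ay": 0,"az": 0},{"gripper": 60,"tx": 0,"ty": 0,"tz": 0,"ax": 0,"ay": 0,"az": 0}]'

```text
clock: 15.2
tcp_pos: [0.5141, -0.1541, 0.2471]
orientation: [-1.573, -0.071, 0.069]
contact_force: [-0.6, 0.6, 0.5]
grip_width: 0.06
```

```bash
python3 -c "
from ovl import *
for q in((447,299),(481,355)):print(ray('top',q,.12))
plan([.439,-.295,.17],-.11)
f=vision.grab_frame('scene');cv2.imwrite('pics/s9.png',f[:,:,::-1])
g=vision.grab_frame('top');cv2.imwrite('pics/t9.png',g[:,:,::-1])
r=cv2.resize(f[160:270,250:360],(400,400),interpolation=2);
cv2.imwrite('pics/s9c.png',np.hstack([r,cv2.resize(g[200:350,310:520],(400,400),interpolation=2)])[:,:,::-1])"
```

```text
[ 0.4519 -0.1784  0.12  ]
[ 0.3461 -0.2614  0.12  ]
t 15.2 tcp [ 0.5141 -0.1541  0.2471] yaw 0.08914329203501818 ytool [ 0.0012 -0.0029 -1.    ] F [-0.6288  0.6352  0.5144] M [0.0445 0.0056 0.0173] w 0.05999461675334015
j [-0.3283  0.2459  0.6018  1.8908 -0.1567  1.0501  0.4266]
shift in current tool axes mm [ -87.4034   77.4046 -133.4116]
turn rv [0.0029 0.1991 0.0013] yaw-> -0.1100000000000001 shift in target axes [ -59.1637   77.0915 -148.2768]
```

View pics/s9c.png

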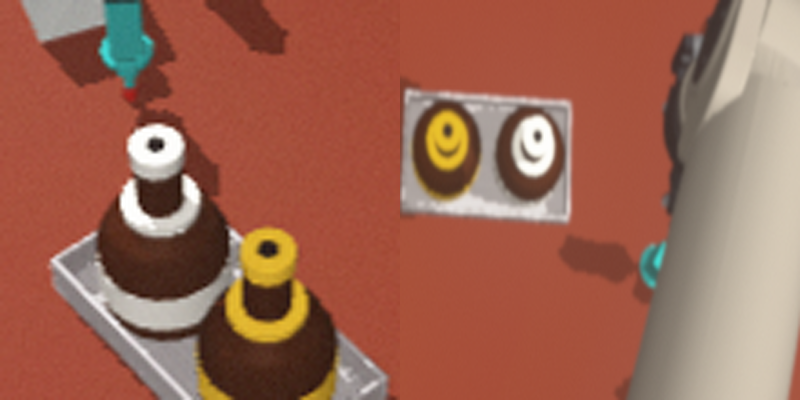

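View pics/s9.png

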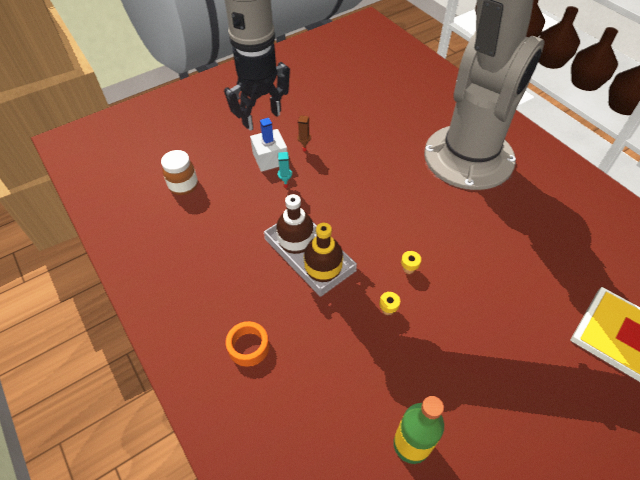

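Both stoppers sit level on their necks (scene: white (293,201), yellow (323,230)). Next is the blue probe in the stand at (267,130), away from turquoise (284,160) and brown (304,128).

>>> jog_arm --motion '[{"gripper": 55,"tx": 0,"ty": 0,"tz": 0,"ax": 0,"ay": 0.1,"az": 0},{"gripper": 55,"tx": 0,"ty": 0,"tz": 0,"ax": 0,"ay": 0.1,"az": 0},{"gripper": 55,"tx": -10,"ty": 10,"tz": -25,"ax": 0,"ay": 0,"az": 0},{"gripper": 55,"tx": -13,"ty": 15,"tz": -35,"ax": 0,"ay": 0,"az": 0},{"gripper": 55,"tx": -13,"ty": 15,"tz": -35,"ax": 0,"ay": 0,"az": 0},{"gripper": 55,"tx": -13,"ty": 15,"tz": -35,"ax": 0,"ay": 0,"az": 0},{"gripper": 55,"tx": -10,"ty": 12,"tz": -18,"ax": 0,"ay": 0,"az": 0},{"gripper": 55,"tx": 0,"ty": 0,"tz": 0,"ax": 0,"ay": 0,"az": 0},{"gripper": 55,"tx": 0,"ty": 0,"tz": 0,"ax": 0,"ay": 0,"az": 0}]'

```text
clock: 16.2
tcp_pos: [0.4437, -0.2864, 0.1785]
orientation: [-1.569, 0.078, -0.077]
contact_force: [0.4, 0.1, -0.2]
grip_width: 0.0548
```

```bash
python3 -c "
from ovl import *
plan([.439,-.295,.094],-.11)
f=vision.grab_frame('scene');cv2.imwrite('pics/s10.png',cv2.resize(f[50:200,200:360],(640,600),interpolation=2)[:,:,::-1])"
```

```text
t 16.2 tcp [ 0.4437 -0.2864  0.1785] yaw -0.09872107640240793 ytool [-0.0003  0.0009 -1.    ] F [ 0.3853  0.071  -0.1691] M [ 0.0137  0.0003 -0.0026] w 0.0548010618721624
j [-0.0772  0.3328  0.6575  1.9841 -0.257   0.9074  0.6151]
shift in current tool axes mm [-3.7545 84.5221 -9.0725]
turn rv [-0.0008  0.0113 -0.0003] yaw-> -0.1100000000000001 shift in target axes [-3.6812 84.5285 -9.0428]
```

View pics/s10.png

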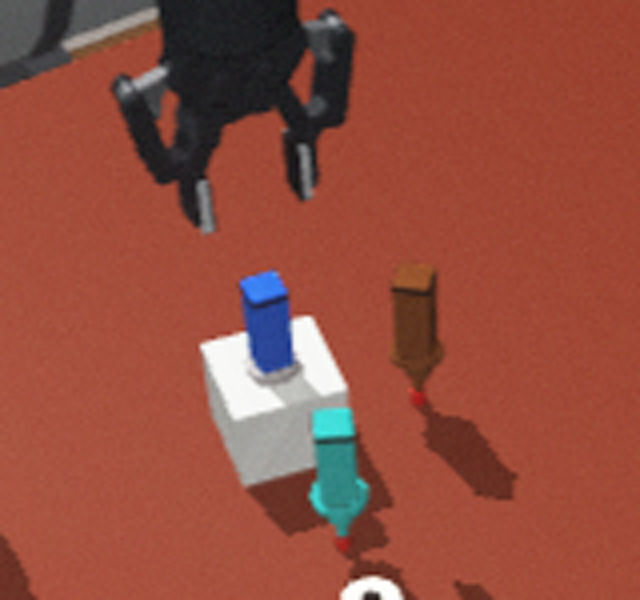

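The open jaws hang over the blue handle at (265,290) in the crop and clear both look-alikes. Descending.

>>> jog_arm --motion '[{"gripper": 55,"tx": -3.7,"ty": 5,"tz": -9,"ax": 0,"ay": 0.011,"az": 0},{"gripper": 55,"tx": 0,"ty": 15,"tz": 0,"ax": 0,"ay": 0,"az": 0},{"gripper": 55,"tx": 0,"ty": 15,"tz": 0,"ax": 0,"ay": 0,"az": 0},{"gripper": 55,"tx": 0,"ty": 0,"tz": 0,"ax": 0,"ay": 0,"az": 0},{"gripper": 55,"tx": 0,"ty": 0,"tz": 0,"ax": 0,"ay": 0,"az": 0}]'

```text
clock: 16.75
tcp_pos: [0.4386, -0.2961, 0.1438]
orientation: [-1.569, 0.087, -0.086]
contact_force: [-0.4, 0.3, 1.1]
grip_width: 0.055
```

```bash
python3 -c "
from ovl import *
plan([.439,-.295,.094],-.11)
f=vision.grab_frame('scene');cv2.imwrite('pics/s11.png',cv2.resize(f[80:180,220:320],(600,600),interpolation=2)[:,:,::-1])"
```

```text
t 16.75 tcp [ 0.4386 -0.2961  0.1438] yaw -0.11026495492993954 ytool [-0.0001 -0.     -1.    ] F [-0.3697  0.3093  1.1136] M [-0.0425 -0.019   0.0185] w 0.05498944935020872
j [-0.0313  0.3866  0.6357  2.0119 -0.3061  0.8369  0.6665]
shift in current tool axes mm [ 0.2912 49.7957  1.1536]
turn rv [ 0.     -0.0003 -0.0001] yaw-> -0.10999999999999988 shift in target axes [ 0.2853 49.7958  1.1527]
```

View pics/s11.png

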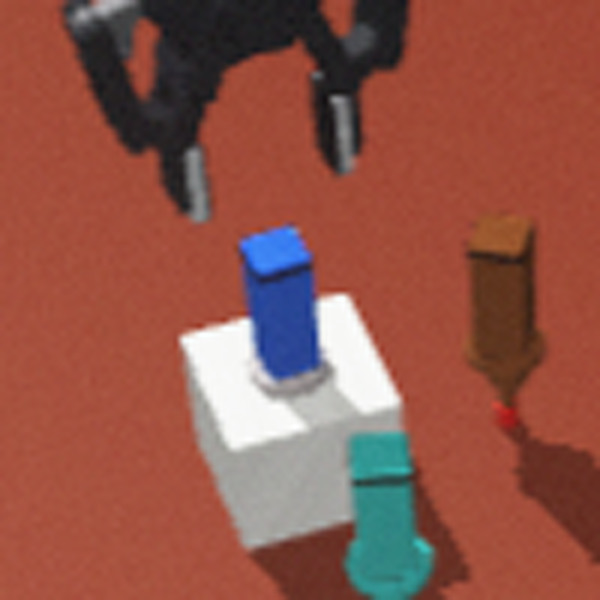

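>>> jog_arm --motion '[{"gripper": 55,"tx": 0.3,"ty": 10,"tz": 1.1,"ax": 0,"ay": 0,"az": 0},{"gripper": 55,"tx": 0,"ty": 13,"tz": 0,"ax": 0,"ay": 0,"az": 0},{"gripper": 55,"tx": 0,"ty": 13,"tz": 0,"ax": 0,"ay": 0,"az": 0},{"gripper": 55,"tx": 0,"ty": 9,"tz": 0,"ax": 0,"ay": 0,"az": 0},{"gripper": 55,"tx": 0,"ty": 3,"tz": 0,"ax": 0,"ay": 0,"az": 0},{"gripper": 55,"tx": 0,"ty": 0,"tz": 0,"ax": 0,"ay": 0,"az": 0}]'

```text
clock: 17.4
tcp_pos: [0.4382, -0.2952, 0.0949]
orientation: [-1.569, 0.088, -0.086]
contact_force: [-0.1, -0.2, 0.4]
grip_width: 0.055
```

```bash
python3 -c "
from ovl import *
plan([.439,-.295,.095],-.11)
f=vision.grab_frame('scene');cv2.imwrite('pics/s12.png',cv2.resize(f[80:180,220:320],(600,600),interpolation=2)[:,:,::-1])"
```

```text
t 17.4 tcp [ 0.4382 -0.2952  0.0949] yaw -0.11126435558218548 ytool [-0.0014  0.0004 -1.    ] F [-0.111  -0.1654  0.4236] M [-0.0068  0.0024  0.0129] w 0.05496623954022181
j [ 0.0142  0.4614  0.5855  2.0458 -0.3731  0.7396  0.7205]
shift in current tool axes mm [ 0.7678 -0.1176  0.3343]
turn rv [-0.0002 -0.0013 -0.0014] yaw-> -0.1100000000000001 shift in target axes [ 0.7684 -0.1166  0.3333]
```

View pics/s12.png

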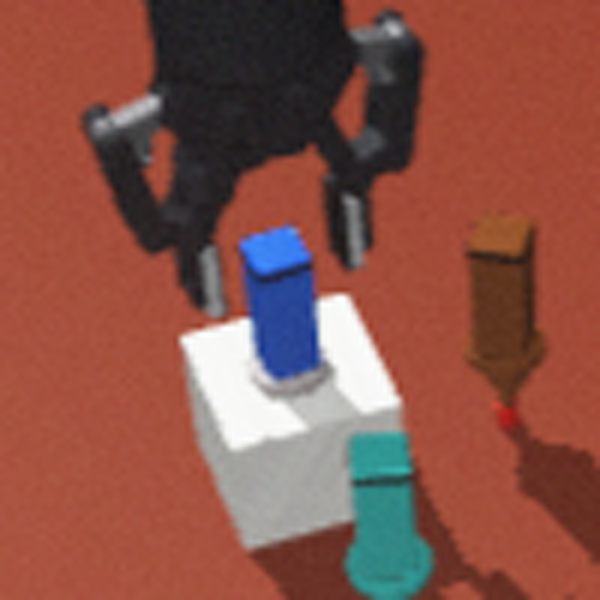

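```bash
python3 -c "
from h import *
c=np.array([.4382,-.2952]);x=np.array([np.cos(-.111),np.sin(-.111)]);z=np.array([x[1],-x[0]])
for zz in(.081,.088,.1,.11):
  for s in(-1,1):
    for w in (-.011,.011):
      q=proj('scene',np.r_[c+s*.0275*x+w*z,zz])[0];print(zz,s,w,q,(q-[220,80]+.5)*6)
"
```

```text
0.081 -1 -0.011 [279.0079 134.1563] [357.0476 327.938 ]
0.081 -1 0.011 [275.3892 129.0118] [335.335 297.071]
0.081 1 -0.011 [259.1721 141.1979] [238.0324 370.1877]
0.081 1 0.011 [255.6932 135.9321] [217.159  338.5928]
0.088 -1 -0.011 [278.8104 132.0322] [355.8626 315.1934]
0.088 -1 0.011 [275.1772 126.8839] [334.0633 284.3031]
0.088 1 -0.011 [258.8816 139.0821] [236.2894 357.4924]
0.088 1 0.011 [255.3895 133.8117] [215.3372 325.8701]
0.1 -1 -0.011 [278.4677 128.3459] [353.8061 293.0752]
0.1 -1 0.011 [274.8094 123.1911] [331.8566 262.1468]
0.1 1 -0.011 [258.3773 135.4094] [233.2641 335.4566]
0.1 1 0.011 [254.8626 130.1315] [212.1756 303.7893]
0.11 -1 -0.011 [278.1779 125.2296] [352.0675 274.3774]
0.11 -1 0.011 [274.4986 120.0699] [329.9914 243.4193]
0.11 1 -0.011 [257.951  132.3043] [230.7061 316.8255]
0.11 1 0.011 [254.4171 127.0204] [209.5028 285.1226]
```

```bash
python3 -c "
from h import *
def pr(c,yaw,w,zs,off,s):
  x=np.array([np.cos(yaw),np.sin(yaw)]);z=np.array([x[1],-x[0]])
  for zz in zs:
    for sg in(1,-1):
      for l in(-.011,.011):
        print(zz,sg,l,(proj('scene',np.r_[np.array(c)+sg*w*x+l*z,zz])[0]-off+.5)*s)
pr((.5179,.0734),.15,.015,(.165,.175,.185),np.array([299,201]),12)
"
```

```text
0.165 1 -0.011 [275.0997 347.5941]
0.165 1 0.011 [184.9195 270.5128]
0.165 -1 -0.011 [407.8956 250.1699]
0.165 -1 0.011 [317.4697 174.9086]
0.175 1 -0.011 [274.9757 309.9666]
0.175 1 0.011 [184.0484 232.615 ]
0.175 -1 -0.011 [408.873 212.174]
0.175 -1 0.011 [317.696 136.664]
0.185 1 -0.011 [274.8497 271.7031]
0.185 1 0.011 [183.1627 194.0829]
0.185 -1 -0.011 [409.8668 173.5433]
0.185 -1 0.011 [317.9259  97.7867]
```

The fingertips look higher on the handle than the nominal figures suggest. I'll go 8 mm lower, which still clears the collar on either reading, and then close.

>>> jog_arm --motion '[{"gripper": 55,"tx": 0.5,"ty": 4,"tz": 0.3,"ax": 0,"ay": 0,"az": 0},{"gripper": 55,"tx": 0,"ty": 4,"tz": 0,"ax": 0,"ay": 0,"az": 0},{"gripper": 15,"tx": 0,"ty": 0,"tz": 0,"ax": 0,"ay": 0,"az": 0},{"gripper": 15,"tx": 0,"ty": 0,"tz": 0,"ax": 0,"ay": 0,"az": 0},{"gripper": 15,"tx": 0,"ty": 0,"tz": 0,"ax": 0,"ay": 0,"az": 0},{"gripper": 15,"tx": 0,"ty": 0,"tz": 0,"ax": 0,"ay": 0,"az": 0},{"gripper": 15,"tx": 0,"ty": 0,"tz": 0,"ax": 0,"ay": 0,"az": 0}]' --newtons 60

```text
clock: 18.15
tcp_pos: [0.4393, -0.2952, 0.0877]
orientation: [-1.569, 0.087, -0.087]
contact_force: [-0.3, -0.5, 0.2]
grip_width: 0.0232
```

```bash
python3 -c "
from ovl import *
plan([.439,-.295,.16],-.11)
f=vision.grab_frame('scene');cv2.imwrite('pics/s13.png',cv2.resize(f[80:180,220:320],(600,600),interpolation=2)[:,:,::-1])"
```

```text
t 18.15 tcp [ 0.4393 -0.2952  0.0877] yaw -0.11106434576483283 ytool [ 0.0003 -0.0001 -1.    ] F [-0.2908 -0.4598  0.1832] M [-0.0353  0.0081  0.0313] w 0.023238195755269492
j [ 0.0212  0.473   0.5765  2.0491 -0.3842  0.7243  0.7288]
shift in current tool axes mm [ -0.2526 -72.272    0.1192]
turn rv [ 0.0001 -0.0011  0.0003] yaw-> -0.1100000000000001 shift in target axes [ -0.2722 -72.2719   0.1276]
```

View pics/s13.png

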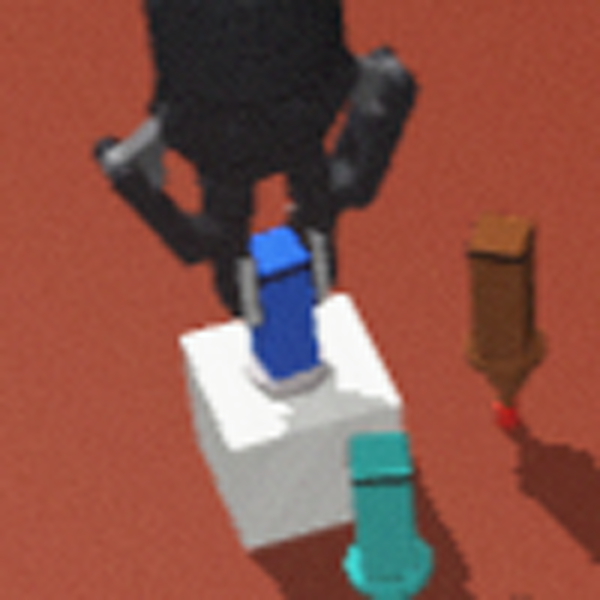

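The blue handle is firmly gripped (23.2 mm). I'll lift it out, then compute the dot position from the last clear images.

>>> jog_arm --motion '[{"gripper": 15,"tx": 0,"ty": -8,"tz": 0,"ax": 0,"ay": 0,"az": 0},{"gripper": 15,"tx": 0,"ty": -15,"tz": 0,"ax": 0,"ay": 0,"az": 0},{"gripper": 15,"tx": 0,"ty": -22,"tz": 0,"ax": 0,"ay": 0,"az": 0},{"gripper": 15,"tx": 0,"ty": -25,"tz": 0,"ax": 0,"ay": 0,"az": 0},{"gripper": 15,"tx": 0,"ty": -30,"tz": 0,"ax": 0,"ay": 0,"az": 0},{"gripper": 15,"tx": 0,"ty": -30,"tz": 0,"ax": 0,"ay": 0,"az": 0},{"gripper": 15,"tx": 0,"ty": -30,"tz": 0,"ax": 0,"ay": 0,"az": 0},{"gripper": 15,"tx": 0,"ty": -20,"tz": 0,"ax": 0,"ay": 0,"az": 0},{"gripper": 15,"tx": 0,"ty": 0,"tz": 0,"ax": 0,"ay": 0,"az": 0},{"gripper": 15,"tx": 0,"ty": 0,"tz": 0,"ax": 0,"ay": 0,"az": 0}]'

```text
clock: 19.2
tcp_pos: [0.439, -0.2949, 0.2678]
orientation: [-1.569, 0.087, -0.088]
contact_force: [-0.2, 1.0, -2.7]
grip_width: 0.023
```

```bash
python3 -c "
from ovl import *
f=vision.grab_frame('scene');cv2.imwrite('pics/s14.png',f[:,:,::-1]);cv2.imwrite('pics/s14c.png',cv2.resize(f[20:170,190:340],(600,600),interpolation=2)[:,:,::-1])
plan([.5187,.0752,.268],-.11)
for n,fn,u,v in(('scene','s9',323,230),('top','t9',335,248)):
  im=cv2.imread('pics/'+fn+'.png').astype(float);c=im[v-5:v+6,u-6:u+7]
  print(n);print(c[...,2].astype(int))
"
```

```text
t 19.25 tcp [ 0.4386 -0.2946  0.267 ] yaw -0.11095187125718062 ytool [-0.0009  0.0008 -1.    ] F [-0.5939  0.8493 -2.576 ] M [-0.0011  0.0687 -0.0299] w 0.023051542668908857
j [-0.1297  0.2212  0.7156  1.8866 -0.163   1.0934  0.5383]
shift in current tool axes mm [ 38.6869  -0.7857 376.3819]
turn rv [-0.0007 -0.001  -0.001 ] yaw-> -0.1100000000000001 shift in target axes [ 39.0461  -1.0037 376.3443]
scene
[[201 224 222 223 224 223 222 222 224 223 223 222 220]
 [222 224 223 224 186 115  89 101 160 208 223 225 225]
 [225 224 224 203 126  49  46  49  66 150 208 225 224]
 [226 225 223 179  91  39  48  44  47 139 208 224 225]
 [226 225 223 176  85  42  45  44  43 137 209 223 223]
 [225 223 225 219 191 126  76 103 149 201 221 223 225]
 [221 222 225 225 222 218 213 217 217 223 223 226 226]
 [205 223 225 225 223 226 227 225 225 224 226 224 215]
 [190 209 222 223 222 226 224 225 224 225 225 206 182]
 [168 200 205 214 223 228 229 227 227 219 204 188 175]
 [166 198 204 207 207 211 209 210 205 201 194 181 171]]
top
[[177 201 219 227 230 230 230 229 224 213 192 163 131]
 [218 226 230 231 231 231 230 231 230 229 223 209 177]
 [228 231 231 229 222 217 218 223 229 231 231 227 214]
 [231 232 229 218 188 166 167 189 214 227 232 231 228]
 [232 232 225 194 145 109 108 138 184 220 230 232 231]
 [233 231 220 173 115  81  80 107 164 214 229 232 232]
 [232 231 220 170 113  81  79 107 164 215 230 232 231]
 [232 231 223 190 143 110 104 135 186 222 231 232 230]
 [230 232 229 219 193 169 163 182 214 229 232 231 228]
 [223 230 232 229 224 219 216 221 228 232 231 225 220]
 [206 223 230 232 232 231 231 231 232 230 225 210 205]]
```

View pics/s14c.png

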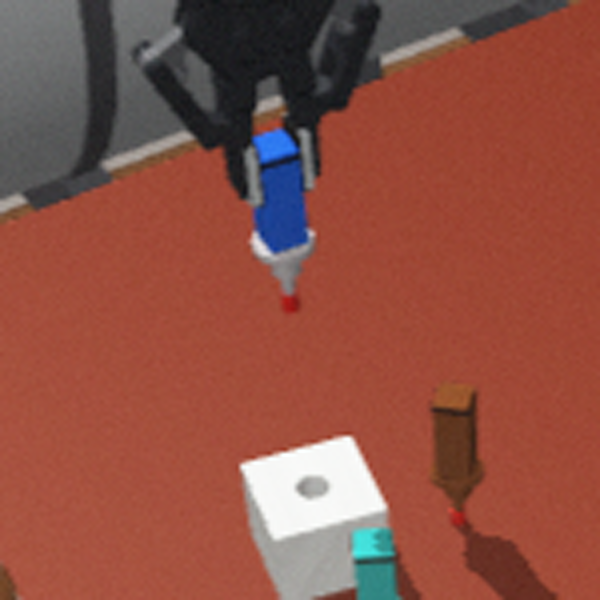

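```bash
python3 -c "
from ovl import *
for n,fn,u,v in(('scene','s9',323,228),('top','t9',335,248)):
  im=cv2.imread('pics/'+fn+'.png').astype(float)[...,2];c=np.clip(215-im[v-4:v+5,u-5:u+6],0,None)
  if n=='scene': c[6:]=0
  yy,xx=np.mgrid[v-4:v+5,u-5:u+6];uv=(xx*c).sum()/c.sum(),(yy*c).sum()/c.sum();print(n,uv,ray(n,uv,.148))
im=cv2.imread('pics/s14.png');h=cv2.cvtColor(im,cv2.COLOR_BGR2HSV)
m=(im[...,2]>120)&(im[...,1]<35)&(im[...,0]<45);m[:, :250]=0;m[:,275:]=0;m[:85]=0;m[105:]=0
print(cv2.moments(m.astype(np.uint8),True)['m00'],np.argwhere(m).mean(0)[::-1],'tip z range pred',[proj('scene',[.4388,-.2947,.267-.0697+d]) for d in(0,.003,.006)])
"
```

```text
scene (np.float64(323.2618437900128), np.float64(227.75352112676057)) [0.5182 0.0741 0.148 ]
top (np.float64(334.5785340314136), np.float64(248.49912739965097)) [0.5196 0.0757 0.148 ]
10.0 [262.4  95.6] tip z range pred [array([[262.7713,  97.3041]]), array([[262.6459,  96.2439]]), array([[262.5199,  95.1792]])]
```

The probe is out of its stand and upright (red tip at scene (262,96), as predicted). The dot is at about (0.5189, 0.0749). Moving over.

>>> jog_arm --motion '[{"gripper": 15,"tx": 2,"ty": 0,"tz": 18,"ax": 0,"ay": 0,"az": 0},{"gripper": 15,"tx": 4,"ty": 0,"tz": 38,"ax": 0,"ay": 0,"az": 0},{"gripper": 15,"tx": 4,"ty": 0,"tz": 40,"ax": 0,"ay": 0,"az": 0},{"gripper": 15,"tx": 4,"ty": 0,"tz": 40,"ax": 0,"ay": 0,"az": 0},{"gripper": 15,"tx": 4,"ty": 0,"tz": 40,"ax": 0,"ay": 0,"az": 0},{"gripper": 15,"tx": 4,"ty": 0,"tz": 40,"ax": 0,"ay": 0,"az": 0},{"gripper": 15,"tx": 4,"ty": 0,"tz": 40,"ax": 0,"ay": 0,"az": 0},{"gripper": 15,"tx": 4,"ty": 0,"tz": 40,"ax": 0,"ay": 0,"az": 0},{"gripper": 15,"tx": 4,"ty": 0,"tz": 40,"ax": 0,"ay": 0,"az": 0},{"gripper": 15,"tx": 4,"ty": 0,"tz": 28,"ax": 0,"ay": 0,"az": 0},{"gripper": 15,"tx": 1,"ty": 0,"tz": 12,"ax": 0,"ay": 0,"az": 0},{"gripper": 15,"tx": 0,"ty": 0,"tz": 0,"ax": 0,"ay": 0,"az": 0}]'

```text
clock: 20.45
tcp_pos: [0.519, 0.0756, 0.2663]
orientation: [-1.57, 0.087, -0.083]
contact_force: [-0.8, -1.3, -1.5]
grip_width: 0.0231
```

>>> jog_arm --motion '[{"gripper": 15,"tx": 0,"ty": 0,"tz": 0,"ax": 0,"ay": 0,"az": 0},{"gripper": 15,"tx": 0,"ty": 0,"tz": 0,"ax": 0,"ay": 0,"az": 0}]'

```text
clock: 20.65
tcp_pos: [0.5192, 0.072, 0.2673]
orientation: [-1.57, 0.09, -0.089]
contact_force: [-0.2, -0.4, -1.4]
grip_width: 0.023
```

```bash
python3 -c "
from ovl import *
plan([.5189,.0749,.2277],-.11)"
```

```text
t 20.65 tcp [0.5192 0.072  0.2673] yaw -0.11410571969261882 ytool [-0.0007 -0.0007 -1.    ] F [-0.2063 -0.3744 -1.3877] M [-0.0097 -0.0082 -0.0418] w 0.022981277866468558
j [-0.6644  0.19    0.4727  1.8847 -0.0965  1.09   -0.2683]
shift in current tool axes mm [-0.6154 39.6437  2.8389]
turn rv [ 0.0008 -0.0041 -0.0006] yaw-> -0.10999999999999988 shift in target axes [-0.6285 39.6455  2.8102]
```

>>> jog_arm --motion '[{"gripper": 15,"tx": -0.6,"ty": 10,"tz": 2.8,"ax": 0,"ay": 0,"az": 0},{"gripper": 15,"tx": 0,"ty": 12,"tz": 0,"ax": 0,"ay": 0,"az": 0},{"gripper": 15,"tx": 0,"ty": 8,"tz": 0,"ax": 0,"ay": 0,"az": 0},{"gripper": 15,"tx": 0,"ty": 3,"tz": 0,"ax": 0,"ay": 0,"az": 0},{"gripper": 15,"tx": 0,"ty": 0,"tz": 0,"ax": 0,"ay": 0,"az": 0},{"gripper": 15,"tx": 0,"ty": 0,"tz": 0,"ax": 0,"ay": 0,"az": 0},{"gripper": 15,"tx": 0,"ty": 0,"tz": 0,"ax": 0,"ay": 0,"az": 0}]'

```text
clock: 21.35
tcp_pos: [0.5196, 0.0772, 0.235]
orientation: [-1.569, 0.087, -0.088]
contact_force: [0.4, -0.2, -2.0]
grip_width: 0.0231
```

```bash
python3 -c "
from ovl import *
plan([.5189,.0749,.2277],-.11)
f=vision.grab_frame('scene');cv2.imwrite('pics/s15.png',f[:,:,::-1])
p=get_obs()['tcp_pos'];z=p[2]-.0697
ovl('pics/s15.png','pics/o15.png',(323,215),25,12,[(ring(p[:2],.005,z),(0,255,0)),(ring((.5187,.0748),.006,.148),(255,0,255))])"
```

```text
t 21.35 tcp [0.5196 0.0772 0.235 ] yaw -0.11102342196921683 ytool [ 0.0007  0.0003 -1.    ] F [ 0.3845 -0.1839 -1.9706] M [-0.0254 -0.0353  0.002 ] w 0.02310954093176685
j [-0.6593  0.2261  0.4635  1.9226 -0.1182  1.0184 -0.2549]
shift in current tool axes mm [-0.4828  7.2645 -2.3989]
turn rv [-0.0004 -0.001   0.0007] yaw-> -0.10999999999999988 shift in target axes [-0.4803  7.2657 -2.3958]
```

View pics/o15.png

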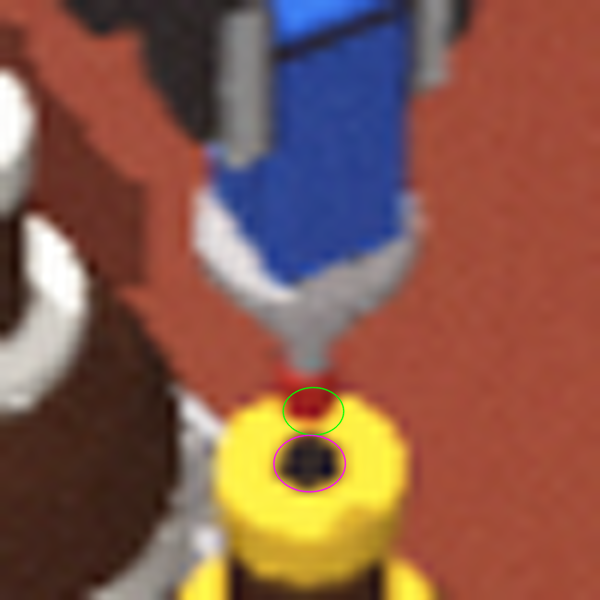

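>>> jog_arm --motion '[{"gripper": 15,"tx": -0.5,"ty": 4,"tz": -2.4,"ax": 0,"ay": 0,"az": 0},{"gripper": 15,"tx": 0,"ty": 3,"tz": 0,"ax": 0,"ay": 0,"az": 0},{"gripper": 15,"tx": 0,"ty": 0,"tz": 0,"ax": 0,"ay": 0,"az": 0},{"gripper": 15,"tx": 0,"ty": 0,"tz": 0,"ax": 0,"ay": 0,"az": 0},{"gripper": 15,"tx": 0,"ty": 0,"tz": 0,"ax": 0,"ay": 0,"az": 0},{"gripper": 15,"tx": 0,"ty": 0,"tz": 0,"ax": 0,"ay": 0,"az": 0},{"gripper": 15,"tx": 0,"ty": 0,"tz": 0,"ax": 0,"ay": 0,"az": 0},{"gripper": 15,"tx": 0,"ty": 0,"tz": 0,"ax": 0,"ay": 0,"az": 0}]'

```text
clock: 22.2
tcp_pos: [0.5186, 0.0748, 0.2277]
orientation: [-1.569, 0.087, -0.087]
contact_force: [0.3, -0.1, -2.1]
grip_width: 0.0231
```

```bash
python3 -c "
from ovl import *
plan([.5189,.0749,.2177],-.11)
f=vision.grab_frame('scene');cv2.imwrite('pics/s16.png',f[:,:,::-1])
p=get_obs()['tcp_pos'];z=p[2]-.0697
ovl('pics/s16.png','pics/o16.png',(323,215),25,12,[(ring(p[:2],.005,z),(0,255,0)),(ring(p[:2],.018,z+.042),(0,255,0)),(ring((.5187,.0748),.006,.148),(255,0,255))])"
```

```text
t 22.2 tcp [0.5186 0.0748 0.2277] yaw -0.11107383818815984 ytool [ 0.0001  0.     -1.    ] F [ 0.2687 -0.1273 -2.056 ] M [-0.0394  0.0377 -0.0377] w 0.023112088916894463
j [-0.6543  0.2325  0.4631  1.9336 -0.1225  1.0025 -0.247 ]
shift in current tool axes mm [0.2908 9.9504 0.1211]
turn rv [-0.     -0.0011  0.0001] yaw-> -0.10999999999999988 shift in target axes [0.2917 9.9504 0.1211]
```

View pics/o16.png

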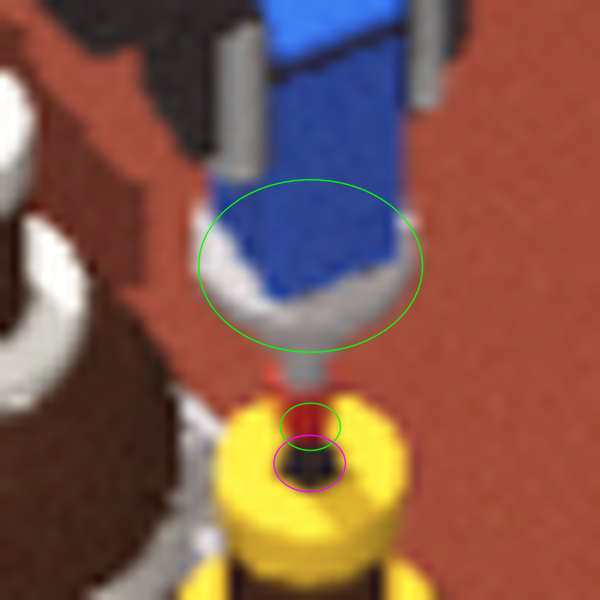

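>>> jog_arm --motion '[{"gripper": 15,"tx": 0,"ty": 4,"tz": 0,"ax": 0,"ay": 0,"az": 0},{"gripper": 15,"tx": 0,"ty": 3,"tz": 0,"ax": 0,"ay": 0,"az": 0},{"gripper": 15,"tx": 0,"ty": 0,"tz": 0,"ax": 0,"ay": 0,"az": 0},{"gripper": 15,"tx": 0,"ty": 0,"tz": 0,"ax": 0,"ay": 0,"az": 0},{"gripper": 15,"tx": 0,"ty": 0,"tz": 0,"ax": 0,"ay": 0,"az": 0}]'

```text
clock: 22.75
tcp_pos: [0.5186, 0.0748, 0.2206]
orientation: [-1.569, 0.087, -0.087]
contact_force: [0.5, 0.0, -1.4]
grip_width: 0.0231
```

>>> jog_arm --motion '[{"gripper": 15,"tx": 0,"ty": 1.5,"tz": 0,"ax": 0,"ay": 0,"az": 0},{"gripper": 15,"tx": 0,"ty": 0,"tz": 0,"ax": 0,"ay": 0,"az": 0},{"gripper": 15,"tx": 0,"ty": 0,"tz": 0,"ax": 0,"ay": 0,"az": 0}]'

```text
clock: 23.05
tcp_pos: [0.5185, 0.0749, 0.2191]
orientation: [-1.569, 0.087, -0.087]
contact_force: [-0.4, 0.8, -1.9]
grip_width: 0.0231
```

>>> jog_arm --motion '[{"gripper": 15,"tx": 0,"ty": 1,"tz": 0,"ax": 0,"ay": 0,"az": 0},{"gripper": 15,"tx": 0,"ty": 0,"tz": 0,"ax": 0,"ay": 0,"az": 0},{"gripper": 15,"tx": 0,"ty": 0,"tz": 0,"ax": 0,"ay": 0,"az": 0}]'

```text
clock: 23.35
tcp_pos: [0.5185, 0.0748, 0.2181]
orientation: [-1.569, 0.087, -0.087]
contact_force: [-0.2, -0.2, -2.4]
grip_width: 0.0233
```

```bash
python3 -c "
from ovl import *
plan([.5189,.0749,.2177],-.11)
f=vision.grab_frame('scene');cv2.imwrite('pics/s17.png',f[:,:,::-1])
p=get_obs()['tcp_pos'];z=p[2]-.0697
ovl('pics/s17.png','pics/o17.png',(323,215),25,12,[(ring(p[:2],.005,z),(0,255,0)),(ring(p[:2],.018,z+.042),(0,255,0)),(ring((.5187,.0748),.006,.148),(255,0,255))])"
```

```text
t 23.35 tcp [0.5185 0.0748 0.2181] yaw -0.11108298879227087 ytool [-0.  0. -1.] F [-0.2416 -0.1753 -2.3709] M [ 0.0551 -0.0172  0.061 ] w 0.023291333871424416
j [-0.6507  0.2441  0.4608  1.9443 -0.1296  0.9818 -0.2405]
shift in current tool axes mm [0.3476 0.3713 0.1122]
turn rv [-0.     -0.0011 -0.    ] yaw-> -0.10999999999999988 shift in target axes [0.3477 0.3713 0.1118]
```

View pics/o17.png

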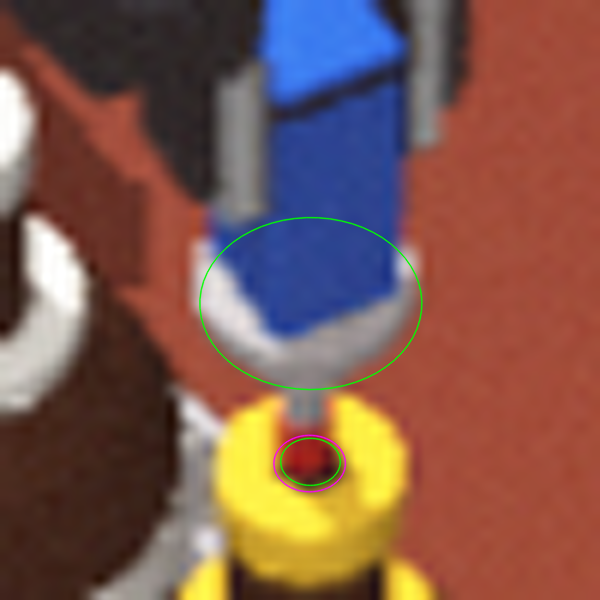

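The red tip is right over the black dot at crop (307,460), with only a thin dark margin at the lower right. A 0.7 mm nudge, then press slowly.

>>> jog_arm --motion '[{"gripper": 15,"tx": 0,"ty": -0.5,"tz": 0.7,"ax": 0,"ay": 0,"az": 0},{"gripper": 15,"tx": 0,"ty": 0,"tz": 0,"ax": 0,"ay": 0,"az": 0},{"gripper": 15,"tx": 0,"ty": 0,"tz": 0,"ax": 0,"ay": 0,"az": 0},{"gripper": 15,"tx": 0,"ty": 1.5,"tz": 0,"ax": 0,"ay": 0,"az": 0},{"gripper": 15,"tx": 0,"ty": 0,"tz": 0,"ax": 0,"ay": 0,"az": 0},{"gripper": 15,"tx": 0,"ty": 0,"tz": 0,"ax": 0,"ay": 0,"az": 0}]'

```text
clock: 24.0
tcp_pos: [0.5188, 0.0756, 0.2173]
orientation: [-1.569, 0.087, -0.087]
contact_force: [0.0, 0.4, -0.3]
grip_width: 0.0232
```

>>> jog_arm --motion '[{"gripper": 15,"tx": 0,"ty": 1,"tz": 0,"ax": 0,"ay": 0,"az": 0},{"gripper": 15,"tx": 0,"ty": 0,"tz": 0,"ax": 0,"ay": 0,"az": 0},{"gripper": 15,"tx": 0,"ty": 0,"tz": 0,"ax": 0,"ay": 0,"az": 0}]'

```text
clock: 24.3
tcp_pos: [0.5188, 0.0756, 0.2162]
orientation: [-1.569, 0.087, -0.087]
contact_force: [0.8, 0.1, 0.8]
grip_width: 0.0227
```

>>> jog_arm --motion '[{"gripper": 15,"tx": 0,"ty": 1,"tz": 0,"ax": 0,"ay": 0,"az": 0},{"gripper": 15,"tx": 0,"ty": 0,"tz": 0,"ax": 0,"ay": 0,"az": 0},{"gripper": 15,"tx": 0,"ty": 0,"tz": 0,"ax": 0,"ay": 0,"az": 0}]'

```text
clock: 24.6
tcp_pos: [0.5188, 0.0756, 0.2152]
orientation: [-1.569, 0.087, -0.087]
contact_force: [0.1, -0.2, 0.3]
grip_width: 0.0231
```

>>> jog_arm --motion '[{"gripper": 15,"tx": 0,"ty": 1.5,"tz": 0,"ax": 0,"ay": 0,"az": 0},{"gripper": 15,"tx": 0,"ty": 1,"tz": 0,"ax": 0,"ay": 0,"az": 0},{"gripper": 15,"tx": 0,"ty": 0,"tz": 0,"ax": 0,"ay": 0,"az": 0},{"gripper": 15,"tx": 0,"ty": 0,"tz": 0,"ax": 0,"ay": 0,"az": 0}]'

```text
clock: 25.0
tcp_pos: [0.5188, 0.0755, 0.2127]
orientation: [-1.569, 0.087, -0.087]
contact_force: [-0.2, 0.6, 2.3]
grip_width: 0.0233
```

>>> jog_arm --motion '[{"gripper": 15,"tx": 0,"ty": 1,"tz": 0,"ax": 0,"ay": 0,"az": 0},{"gripper": 15,"tx": 0,"ty": 1,"tz": 0,"ax": 0,"ay": 0,"az": 0},{"gripper": 15,"tx": 0,"ty": 0,"tz": 0,"ax": 0,"ay": 0,"az": 0},{"gripper": 15,"tx": 0,"ty": 0,"tz": 0,"ax": 0,"ay": 0,"az": 0}]'

```text
clock: 25.4
tcp_pos: [0.5188, 0.0755, 0.2107]
orientation: [-1.569, 0.087, -0.087]
contact_force: [0.4, -0.5, 2.3]
grip_width: 0.0232
```

```bash
python3 -c "
from ovl import *
plan([.5189,.0756,.2097],-.11)
F=[]
f=vision.grab_frame('scene');F.append(get_obs()['contact_force'])
for i in range(7): vision.grab_frame('top');F.append(get_obs()['contact_force'])
print(np.array(F)[:,2],np.mean(F,0))
cv2.imwrite('pics/s18.png',f[:,:,::-1])
p=get_obs()['tcp_pos'];z=p[2]-.0697
ovl('pics/s18.png','pics/o18.png',(323,215),25,12,[(ring(p[:2],.018,z+.042),(0,255,0)),(ring((.5187,.0748),.006,.148),(255,0,255))])"
```

```text
t 25.4 tcp [0.5188 0.0755 0.2107] yaw -0.11104270209299749 ytool [ 0.0003  0.0001 -1.    ] F [ 0.3756 -0.5305  2.2806] M [ 0.0708 -0.1354 -0.0139] w 0.023157963913507384
j [-0.6485  0.2536  0.4584  1.9517 -0.1354  0.9656 -0.2365]
shift in current tool axes mm [0.1106 0.9793 0.0739]
turn rv [-0.0001 -0.001   0.0003] yaw-> -0.10999999999999988 shift in target axes [0.111  0.9793 0.0739]
[2.2459 1.9534 2.8444 2.4573 3.1339 2.6071 2.0389 1.4109] [0.3001 0.4721 2.3365]
```

View pics/o18.png

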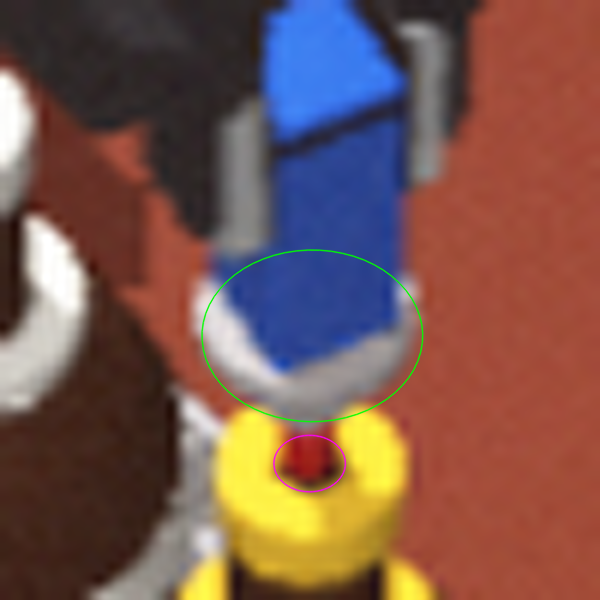

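>>> jog_arm --motion '[{"gripper": 15,"tx": 0,"ty": 0.8,"tz": 0,"ax": 0,"ay": 0,"az": 0},{"gripper": 15,"tx": 0,"ty": 0.6,"tz": 0,"ax": 0,"ay": 0,"az": 0},{"gripper": 15,"tx": 0,"ty": 0,"tz": 0,"ax": 0,"ay": 0,"az": 0},{"gripper": 15,"tx": 0,"ty": 0,"tz": 0,"ax": 0,"ay": 0,"az": 0},{"gripper": 15,"tx": 0,"ty": 0,"tz": 0,"ax": 0,"ay": 0,"az": 0}]'

```text
clock: 26.3
tcp_pos: [0.5187, 0.0756, 0.2093]
orientation: [-1.569, 0.087, -0.087]
contact_force: [0.1, 0.7, 2.7]
grip_width: 0.0232
```

```bash
python3 -c "
from ovl import *
F=[]
f=vision.grab_frame('scene');F.append(get_obs()['contact_force'])
for i in range(15): vision.grab_frame('top');F.append(get_obs()['contact_force'])
print(np.mean(F,0),np.std(F,0)/4)
plan([.5189,.0756,.2095],-.11)
cv2.imwrite('pics/s19.png',f[:,:,::-1])
cv2.imwrite('pics/s19c.png',cv2.resize(f[150:290,250:390],(600,600),interpolation=2)[:,:,::-1])"
```

```text
[1.0574 0.0996 3.1515] [0.1329 0.1155 0.1184]
t 27.1 tcp [0.5187 0.0756 0.2092] yaw -0.11104949516340488 ytool [ 0.0002  0.0001 -1.    ] F [1.0346 0.4379 2.8345] M [ 0.0792 -0.4262 -0.0599] w 0.023038758941211837
j [-0.6479  0.2553  0.458   1.9533 -0.1366  0.9625 -0.2355]
shift in current tool axes mm [ 0.186  -0.2763  0.0692]
turn rv [-0.0001 -0.001   0.0002] yaw-> -0.1100000000000001 shift in target axes [ 0.1861 -0.2763  0.0689]
```

View pics/s19c.png

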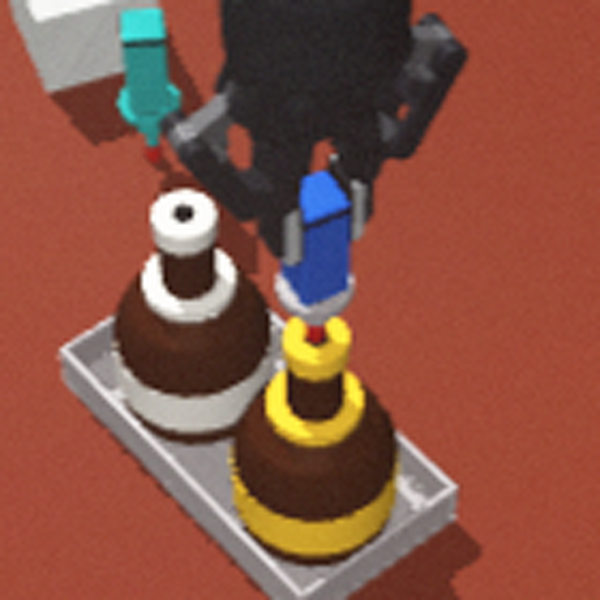

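View pics/s19.png

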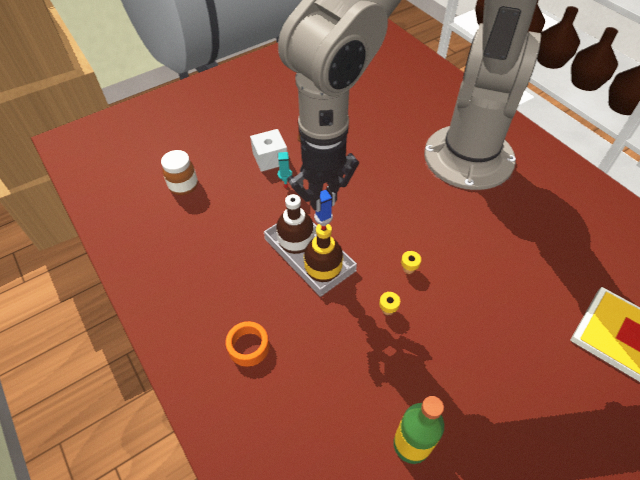

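```bash
python3 -c "
from ovl import *
F=[];M=[]
for i in range(10): f=vision.grab_frame('scene');o=get_obs();F.append(o['contact_force']);M.append(o['moment'])
print(np.mean(F,0),np.mean(M,0),np.std(M,0));print(np.array(M)[:,1])
p=o['tcp_pos'];print(p)
cv2.imwrite('pics/s20.png',f[:,:,::-1])
x=.11;bx=lambda z:np.array([[p[0]+a*np.cos(-x)-b*np.sin(-x),p[1]+a*np.sin(-x)+b*np.cos(-x),z] for a,b in((-.012,-.012),(.012,-.012),(.012,.012),(-.012,.012))])
ovl('pics/s20.png','pics/o20.png',(323,212),28,11,[(bx(p[2]+.0383),(0,255,255)),(bx(p[2]-.0217),(0,255,255)),(ring(p[:2],.018,p[2]-.0277),(0,255,0)),(ring((.5187,.0748),.006,.148),(255,0,255))])"
```

```text
[1.4711 0.0546 3.7256] [ 0.0497 -0.4534 -0.0207] [0.0274 0.0384 0.0212]
[-0.4368 -0.3806 -0.4193 -0.4257 -0.4757 -0.4629 -0.5122 -0.4394 -0.4812
 -0.5005]
[0.5187 0.0755 0.2092]
```

View pics/o20.png

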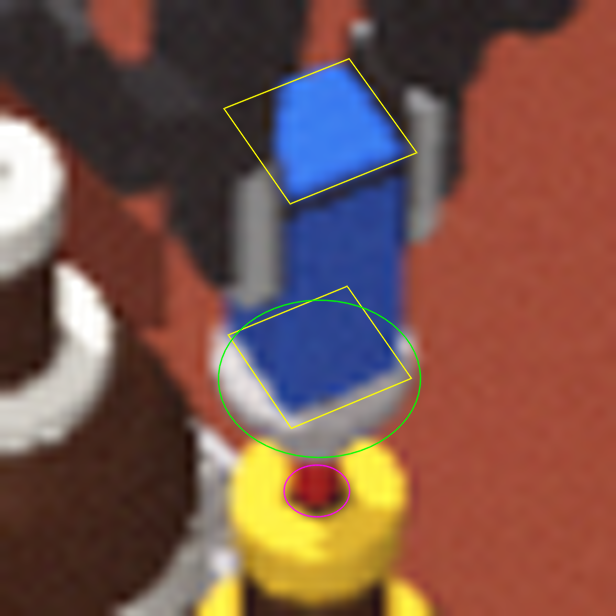

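```bash
python3 -c "
from ovl import *
for k in range(3):
  F=[];M=[]
  for i in range(10): f=vision.grab_frame('scene');o=get_obs();F.append(o['contact_force']);M.append(o['moment'])
  print(o['clock'],np.mean(F,0),np.mean(M,0),o['tcp_pos'],o['grip_width'])
cv2.imwrite('pics/s21.png',f[:,:,::-1])
r=[]
for fn,u,v in(('s16',321,211),('s18',321,219),('s21',321,220)):
  im=cv2.imread(f'pics/{fn}.png');r.append(cv2.resize(im[v-32:v+22,u-16:u+16],None,fx=8,fy=8,interpolation=2))
cv2.imwrite('pics/cmp.png',np.hstack(r))"
```

```text
28.1 [1.8157 0.3032 3.2999] [ 0.0322 -0.482  -0.0012] [0.5187 0.0756 0.2092] 0.023247746536586802
28.6 [1.8392 0.2696 3.269 ] [ 0.0389 -0.5161  0.    ] [0.5187 0.0755 0.2092] 0.023289240006916477
29.1 [2.0599 0.1342 3.3356] [ 0.0496 -0.5584 -0.0002] [0.5187 0.0756 0.2092] 0.022821752044240674
```

View pics/cmp.png

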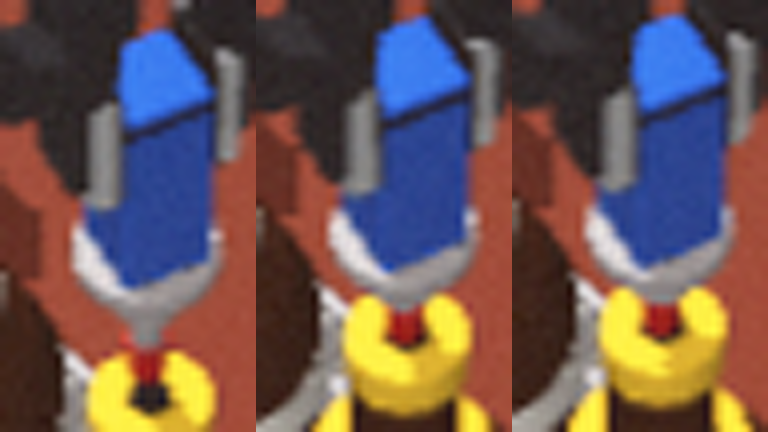

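The vertical force has settled at a spring load of about 5.2 N, which puts the plunger about 8 mm in. A side force Fx is slowly building at the tip, though, so I'll relieve it with a tiny +x shift.

>>> jog_arm --motion '[{"gripper": 15,"tx": 0.3,"ty": 0,"tz": 0,"ax": 0,"ay": 0,"az": 0},{"gripper": 15,"tx": 0,"ty": 0,"tz": 0,"ax": 0,"ay": 0,"az": 0},{"gripper": 15,"tx": 0,"ty": 0,"tz": 0,"ax": 0,"ay": 0,"az": 0}]'

```text
clock: 29.4
tcp_pos: [0.5187, 0.0755, 0.2091]
orientation: [-1.569, 0.088, -0.087]
contact_force: [1.8, 0.5, 3.8]
grip_width: 0.0232
```

```bash
python3 -c "
from ovl import *
for k in range(3):
  F=[];M=[]
  for i in range(8): f=vision.grab_frame('scene');o=get_obs();F.append(o['contact_force']);M.append(o['moment'])
  print(o['clock'],np.mean(F,0),np.mean(M,0),o['tcp_pos'],o['orientation'],o['grip_width'])
cv2.imwrite('pics/s22.png',f[:,:,::-1])
cv2.imwrite('pics/s22c.png',cv2.resize(f[180:255,285:360],None,fx=8,fy=8,interpolation=2)[:,:,::-1])"
```

```text
29.8 [1.0302 0.5725 3.275 ] [ 0.1218 -0.2565 -0.0088] [0.5188 0.0755 0.2091] [-1.5691  0.0874 -0.0869] 0.023187534406436956
30.2 [0.6101 0.4251 3.5255] [ 0.1496 -0.1272 -0.0091] [0.5188 0.0755 0.2091] [-1.569   0.0874 -0.0869] 0.022977351150072812
30.6 [0.0041 0.3408 3.2802] [ 0.1521 -0.0123  0.0049] [0.5188 0.0755 0.2091] [-1.5691  0.0874 -0.0869] 0.023233884606454307
```

View pics/s22c.png

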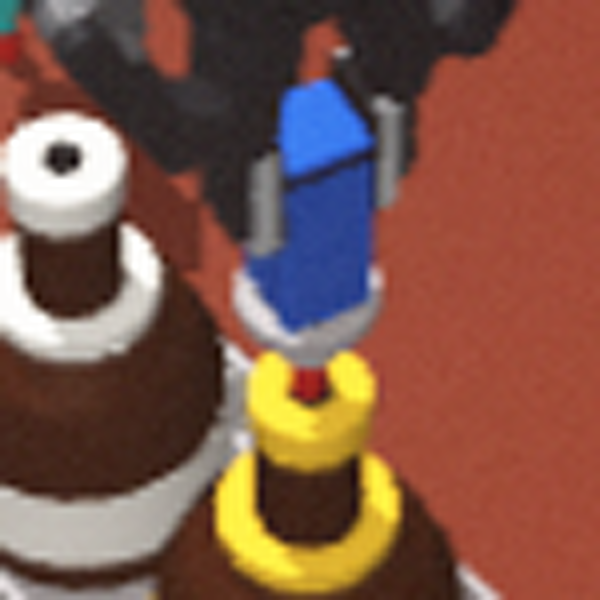

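Side force is gone, the tip is on the dot and the stopper is level. Handing in.

```bash
python3 -c "
from bench import ticket
print(ticket.hand_in())"
```

```text
the job is handed in; nothing more can be done
None
```

The job is handed in: both stoppers are seated and released, and the arm is still holding the blue probe pressed on the yellow stopper's dot. It took about 31 s of the 72 s allowed, and no verdict was reported.

- **Stoppers:** I used the smallest of the three yellow ones. Both went in without side force and met the rim at the expected height, with about 8–9 N at contact. In the last pictures both heads sit level on their necks.
- **Probe:** I lifted it out of its stand by the handle and set it upright with the red tip on the dot, within about 1 mm as seen in the scene camera.
- **Plunger depth:** Height since first touch gives about 8.4 mm of the 16 mm travel. The force gives about 8 mm, from roughly 5.2 N of spring load after taking off the probe's weight.

**Disagreements:**
- A side force on the tip crept up to about 2 N while holding. A 0.3 mm shift brought it back to about 0, but the last moment reading of 0.15 N·m about x was not quite zero.
- The fingertips looked higher in the images than the nominal figures, so I gripped the handle 8 mm lower than planned.
- The arm blocked the top camera during the press, so the final placing was checked with the scene camera only.

The bottle, jar and tape roll were never touched. They look unmoved in the last full scene picture, taken about 4 s before I handed in.

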